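Pack the stoneware slabs with a cork sheet between them

TASK

Pack the two white stoneware slabs as a padded stack in the shallow metal tray: first take the glass tumbler off the slab that is already in the tray and stand it upright on the middle of the round rubber mat. Then lay the cork sheet from the sloping stand squarely on that slab, put the other slab on the sheet with its edges in line with the slab below, and last cap the stack with the grey silicone lid, sitting level with its rim down around the upper slab. Set each thing down and let go before fetching the next, do not drop or tip anything, keep the stack about the middle of the tray, and leave the other things on the trolley where they are.

Things in the scene. Friction and masses are not known exactly. Their poses are not given: they have to be found in the camera images.
- tray: fixed shallow aluminium tray, 170 (x) x 120 (y) mm, 10 mm high outside, walls and floor 3 mm thick; origin at the centre of its underside on the trolley top, z up
- slab_low: lower white stoneware slab, loose in the tray, 110 (x) x 58 (y) x 12 (z) mm, about 180 g; origin at the centre of its underside, x along its length, z up; it lies on the tray's 3 mm floor
- slab_top: the other white slab, same size 110 x 58 x 12 mm and same frame, lying flat on the bare trolley top
- tumbler: plain clear glass tumbler, 100 mm high, outer diameter 52 mm at the foot and 56 mm at the rim, wall 3 mm, about 180 g; stands upright on slab_low at the start; origin at the centre of its underside, z up its axis
- mat: fixed round rubber mat, 100 mm across, 4 mm thick, flat on the trolley; origin at the centre of its underside
- stand: fixed dark steel stand holding the cork sheet on a slope. Its board, 130 mm long, only 36 mm wide, 6 mm thick, rises 35 degrees (0.611 rad) from horizontal towards the stand's own +x, so its face looks up and towards -x (roughly to the robot); a lip at the low end stands 12 mm above the face. Origin at the centre of its underside, z up
- stand_face (a point): middle of the upper face of the stand's sloping board, 80 mm above the trolley; axes as those of the stand (not sloped)
- sheet: stiff cork sheet 118 (x) x 66 (y) x 6 (z) mm, about 18 g; origin at the centre of its underside, x along its length, z out of its upper face. It starts on the stand's slope, length up the slope, its z leaning 35 degrees from vertical towards the stand's -x; wider than the board, its long edges stand out about 15 mm on either side
- lid: hard grey silicone lid, 128 (x) x 76 (y) mm, about 90 g: a 4 mm panel with a rim below it 6 mm deep, 4 mm thick (inside 120 x 68 mm); on top a grip bar 50 mm long (x), 14 mm wide (y), from 10 to 34 mm above the rim's lower edge. Origin at the middle of the rim's lower edge, z up; starts rim down on the trolley. Capped, the origin is 6 mm above the upper slab's underside
- mug_near: bystander: white ceramic mug 80 mm across, 92 mm high, between robot and tray; origin at the centre of its underside, handle at its +y
- mug_far: bystander: white ceramic mug 80 mm across, 92 mm high, handle at its +y, beyond the tray to the left; origin at the centre of its underside
- sugar_jar: bystander: glass jar with steel cap, 68 mm across, 100 mm high; origin at the centre of its underside
- milk_tin: bystander: tin 74 mm across, 85 mm high; origin at the centre of its underside
- tea_box: bystander: cardboard box 75 (x) x 130 (y) x 70 mm; origin at the centre of its underside
- spoon: bystander: steel spoon 150 mm long (x) lying flat on the trolley
Mind the look-alikes: they are no part of the job. Of the things like the lid, leave any that is blue; of the rest the smaller one is meant.

How it is judged:
By the outcome, as a careful person would: the job done as asked, in the order asked, and still so for the second after the job is handed in, with the robot touching nothing.
It also fails if it takes over 72 s, if anything falls off the work surface, if the arm or the gripper's body presses on something with over 40 N, if the wrist force passes 120 N, or if a joint passes its speed limit or range.

ROBOT

A 7-joint arm with a two-finger parallel gripper is mounted at the origin on the work surface. World frame = base frame: x ahead of the robot, y to its left, z up, the work surface at z = 0. Lengths are in m, angles in rad, forces in N, time in s.
With the tool pointing down it reaches from about 0.4 to 0.85 m from the base axis. Payload 4.5 kg.
Tool frame: the origin (TCP) lies at the very end of the fingers, on their centre line; the grasp point (between the pads) lies 19 mm behind it; z points along the fingers, y is the line along which they close (so a half turn about z gives the same grasp; the last joint's range is limited). The gripper opens to 88 mm and grips with 3 to 60 N. Pads are 18 mm wide; open, the fingers measure 123 mm over their backs; the gripper's body (75 mm by 187 mm) begins 45 mm behind the grasp point.
Start: joints at [-1.276, 0.689, -0.195, 1.565, 0.157, 0.902, -0.215], TCP at [0.161, 0.604, 0.206] pointing down, gripper open.
Joint ranges: [-3.01, 3.01], [-0.46, 2.08], [-1.47, 1.51], [0.13, 2.56], [-1, 4.14], [0.04, 2.09], [-2.66, 2.66]. Speed limits (rad/s): [2.57, 2.57, 3.14, 3.14, 3.14, 3.14, 3.14].

INTERFACE

Orientations are given as a unit quaternion [w, x, y, z].
In Python, from rig import * gives the robot as it stands. The module is installed in compiled form; this text tells all that it offers.
- The arm moves only by the tool move_arm, never from a script. Its arguments are lists of equal length, an entry for each row: "gripper": the gripper command: -1 is shut, 1 is fully open, values between are in proportion; "linear": the shift along the tool's x, y, z in cm, a list of three; "turn": the turn, a rotation vector about the tool's x, y, z in degrees, a list of three. A call has 1 to 5 rows; each row shifts and turns the commanded pose from where the row before left it, along the tool's axes as they then stand; what a row does not reach is not made up. A row lasts 1/12 s, in which the tool goes at most 41.7 mm and 7.16 degrees, less where a joint would pass 70% of its speed; a pose out of reach is approached as far as the arm can. A call with a gripper value outside its range is refused whole. The fingers move at their own pace and stop on an object; the grip force is fixed at half the most. Time passes only in rows, so rows that do not move let the fingers close. It gives the time, the measured TCP pose, the force, the opening and the grip force at its end, in the units of the state.
- read_state(): the state, without advancing time (a new reading comes with each control period).
- camera(name): name is "scene" or "top" or "wrist"; returns the picture (384x512x3 uint8, red, green, blue); there is no depth.
- calibration(name): a dict with "K" (3x3 intrinsics, pixels), "k1" (the pictures are not rectified: a ray, as slopes to the right and down, at radius r is drawn at 1 + k1 r^2 times it, then the intrinsics apply), "R" (3x3) and "t" (3): a world point X has camera coordinates R X + t. Camera axes: x right, y down, z forward; pixel columns grow to the right and rows downward; lengths in m; the calibration is good to about 2 mm. A picture is of the moment at which its call begins: read the wrist's pose just before it. calibration takes no time and is no camera call; for the wrist camera it gives the pose at the moment of the call.
- close_job(): hands the job in; it is judged then, once.
The state is a dict: "time_s": time; "joints": joint angles; "qd": joint speeds; "tau": joint torques, N m; "position": TCP position; "orientation": TCP orientation; "contact_force": force on the tool from outside, world axes, zero at the start; "wrist_torque": the same for the moment, N m; "opening": opening from 0.0 (shut) to 1.0 (fully open); "gripper_force": force on a finger pad.
Only numpy, scipy, OpenCV 4.12 (cv2) and the standard library are available. Lean on these libraries where they do the work, as an engineer would, in place of code of your own. Each camera call takes 0.05 s, during which the arm holds its last target. There are 200 camera calls.

## Working session

There is one attempt and no reset: what is moved stays moved. The work goes in short steps, Python scripts to look and compute and a tool call to move; the robot and the scene stay as the last step left them, time stands still between calls to the robot, and variables do not carry over. Pictures are saved under pics/ and viewed, at most 10 in all, crops included, and the job is handed in when it is done.

Besides the shell and the picture viewer there is one more tool, called after "Call:" in YAML: its name, and indented under it one key for each argument. move_arm: Moves the arm, as the interface text tells. Its arguments: {"type":"object","properties":{"gripper":{"type":"array","items":{"type":"number"}},"linear":{"type":"array","items":{"type":"array","items":{"type":"number"}}},"turn":{"type":"array","items":{"type":"array","items":{"type":"number"}}}},"required":["gripper","linear","turn"]}

```bash
mkdir -p pics
cat > h.py <<'E'
import numpy as np, cv2
from rig import *
def ray(cal,px):
    K=cal["K"];k1=cal["k1"];R=np.array(cal["R"]);t=np.array(cal["t"]);K=np.array(K)
    d=np.array([(px[0]-K[0,2])/K[0,0],(px[1]-K[1,2])/K[1,1]])
    u=d.copy()
    for _ in range(20): u=d/(1+k1*(u@u))
    return -R.T@t, R.T@np.array([u[0],u[1],1.])
def at(cal,px,z):
    c,v=ray(cal,px); return c+v*(z-c[2])/v[2]
def proj(cal,X):
    p=np.array(cal["R"])@np.array(X)+np.array(cal["t"]);u=p[:2]/p[2];u=u*(1+cal["k1"]*(u@u));K=np.array(cal["K"])
    return [K[0,0]*u[0]+K[0,2],K[1,1]*u[1]+K[1,2]]
def save(name,fn,box=None,s=1):
    im=camera(name);np.save('pics/'+fn+'.npy',im)
    if box: im=im[box[1]:box[3],box[0]:box[2]]
    cv2.imwrite('pics/'+fn+'.png',cv2.resize(im[:,:,::-1],None,fx=s,fy=s,interpolation=cv2.INTER_CUBIC));return im
E
python3 - <<'E'
from h import *
save('scene','s0',s=1.5);save('top','t0',s=1.5)
for n in('scene','top'):
    c=calibration(n);print(n,np.round(c["K"],1).tolist(),c["k1"],np.round(-np.array(c["R"]).T@np.array(c["t"]),3),np.round(c["R"],2).tolist())
print(read_state())
E
```

```text
scene [[436.9, 0.0, 254.5], [0.0, 436.9, 196.0], [0.0, 0.0, 1.0]] -0.0026210227707969924 [ 0.941 -0.596  1.085] [[0.83, 0.56, -0.01], [0.45, -0.68, -0.58], [-0.33, 0.48, -0.81]]
top [[494.3, 0.0, 247.3], [0.0, 494.3, 191.8], [0.0, 0.0, 1.0]] -0.14130394808815833 [0.436 0.019 1.613] [[0.02, -1.0, 0.01], [-1.0, -0.02, -0.07], [0.07, -0.0, -1.0]]
{'time_s': 0.1, 'joints': array([-1.27620204,  0.68988037, -0.19452096,  1.56623766,  0.15729528,
        0.90246457, -0.21507789]), 'qd': array([-2.03558154e-04, -2.52945028e-03,  5.44598036e-04, -1.88513671e-03,
       -8.19170230e-04, -4.66467495e-05, -6.30040266e-04]), 'tau': array([-3.51877774e-03, -5.28504074e+01, -1.27141111e+00, -1.53838670e+01,
       -5.24824520e-02,  1.94377950e-03,  3.47043704e-05]), 'position': array([0.16104032, 0.60326793, 0.20550323]), 'orientation': array([-4.93648184e-05,  1.29980351e-01,  9.91516247e-01, -7.98525439e-04]), 'contact_force': array([-0.38406662, -0.49618587, -0.06454793]), 'wrist_torque': array([-0.04303654, -0.0253546 , -0.00081925]), 'gripper_force': 0.0, 'opening': 1.0033050682894775}
```

View pics/s0.png

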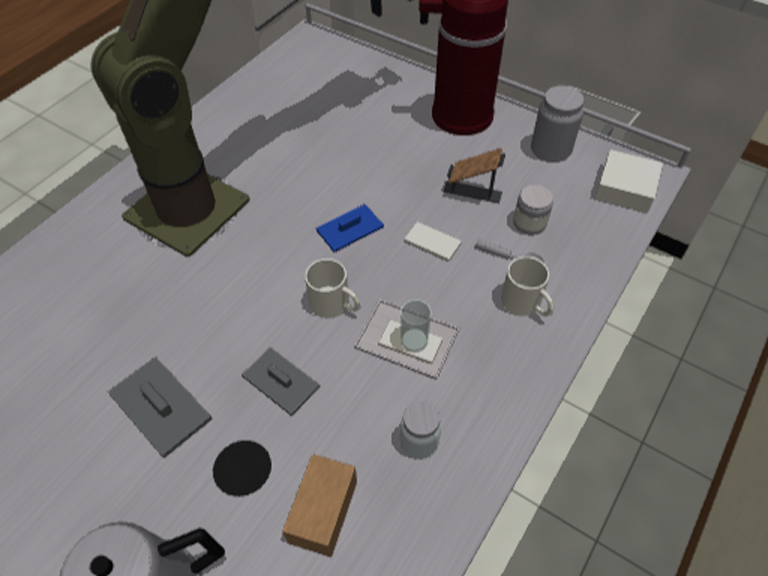

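View pics/t0.png

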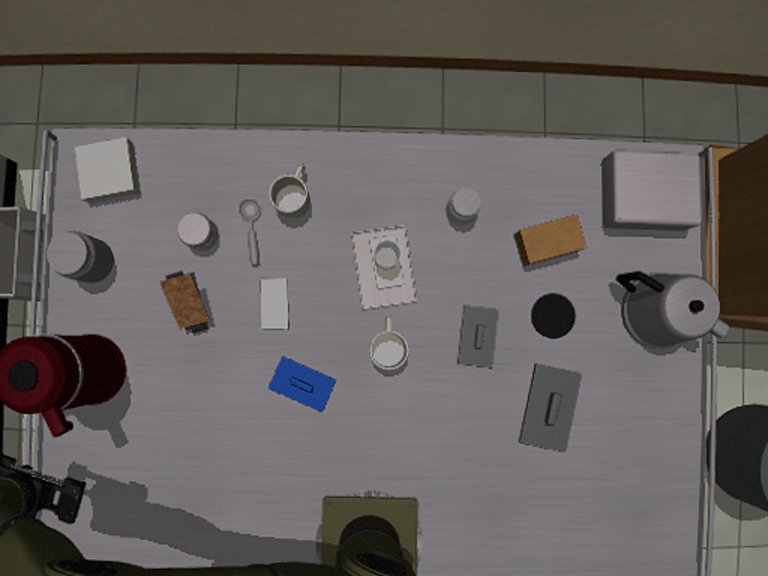

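The top view (768x576) shows the tray at (385,267) holding the slab and tumbler, the other slab at (274,303), and the stand with the cork at (186,302). The mat is at (553,316). There are three lid-like things: blue (302,384), large grey (550,408) and small grey (478,336). The small grey one is meant, because it isn't blue and is the smaller of the other two. I'll check its size (128x76) and take an enlarged crop.

```bash
cat >> h.py <<'E'
def flood(im,seed,tol):
    m=np.zeros((im.shape[0]+2,im.shape[1]+2),np.uint8)
    cv2.floodFill(cv2.GaussianBlur(im,(3,3),0),m,tuple(seed),0,(tol,)*3,(tol,)*3,4|(255<<8)|cv2.FLOODFILL_MASK_ONLY|cv2.FLOODFILL_FIXED_RANGE)
    return m[1:-1,1:-1]
def rect(cal,m,z,maxz=None):
    c=max(cv2.findContours(m,cv2.RETR_EXTERNAL,cv2.CHAIN_APPROX_NONE)[0],key=cv2.contourArea)
    P=np.array([at(cal,p[0].astype(float),z)[:2] for p in c])
    (cx,cy),(w,h),a=cv2.minAreaRect((P*1000).astype(np.float32))
    if w<h: w,h,a=h,w,a+90
    a=(a+90)%180-90
    return np.round([cx,cy,w,h,a],1), c[:,0].mean(0).round(1)
E
python3 - <<'E'
from h import *
im=np.load('pics/t0.npy');c=calibration('top')
for n,s,z,tol in [('slab_top',(182,202),.012,30),('lid',(309,224),.010,14),('biglid',(350,272),.01,14),('mat',(368,210),.004,20),('cork',(122,200),.08,45),('slablow',(250,187),.015,25),('tumbler base?',(258,177),.015,20),('blue',(195,262),.01,30)]:
    m=flood(im,s,tol);r=rect(c,m,z);print(n,im[s[1],s[0]],(m>0).sum(),*r)
# tray: bright pinkish outline; sample
crop=im[140:245,80:400];cv2.imwrite('pics/c1.png',cv2.resize(crop[:,:,::-1],None,fx=2.5,fy=2.5,interpolation=cv2.INTER_CUBIC))
E
```

```text
slab_top [163 160 161] 604 [514.1 222.4 110.7  58.8   1.8] [182.3 201.9]
lid [89 89 89] 902 [ 452.9 -220.8  129.7   79.    -5.6] [317.8 224.2]
biglid [67 65 67] 1621 [ 301.4 -382.1  175.7  106.   -10.8] [366.  271.4]
mat [20 21 23] 637 [ 502.5 -389.1   92.3   90.6    0.6] [368.3 210.2]
cork [101  69  44] 858 [511.6 392.8 137.5  81.1  26.1] [124.6 199.8]
slablow [153 146 146] 1605 [601.6 -14.6 171.9 124.2   9.5] [256.5 175.4]
tumbler base? [136 136 134] 342 [613.5 -20.5  92.5  68.   10.8] [257.6 173.4]
blue [ 29  65 139] 875 [342.  155.7 126.5  74.1  67.6] [201.  255.6]
```

View pics/c1.png

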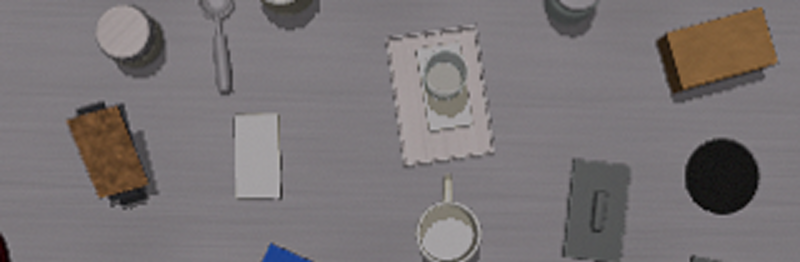

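The crop shows the small grey lid at about (597,205), with a bar on top. It measures 130x79 mm, so it matches the one meant; the larger grey one is 176x106. Next I move over the tray for a close look.

Call:
move_arm:
  gripper: [1,1,1,1,1]
  linear:
    - [0,0,-4]
    - [0,0,-4]
    - [0.9,-3.6,0]
    - [-2.9,-2.4,0]
    - [-2.9,-2.4,0]
  turn:
    - [0,0,0]
    - [0,0,0]
    - [0,0,0]
    - [0,0,0]
    - [0,0,0]

```text
time_s: 0.52
position: [0.1845, 0.51, 0.2868]
orientation: [-0.001, 0.127, 0.992, 0.001]
contact_force: [2.0, -0.8, -0.7]
opening: 0.998
gripper_force: 0.0
```

Call:
move_arm:
  gripper: [1,1,1,1,1]
  linear:
    - [-2.9,-2.4,0]
    - [-2.9,-2.4,0]
    - [-2.9,-2.4,0]
    - [-2.9,-2.4,0]
    - [-2.9,-2.4,0]
  turn:
    - [0,0,0]
    - [0,0,0]
    - [0,0,0]
    - [0,0,0]
    - [0,0,0]

```text
time_s: 0.93
position: [0.2966, 0.3549, 0.2861]
orientation: [-0.0, 0.13, 0.992, -0.0]
contact_force: [0.7, 0.5, 0.2]
opening: 0.998
gripper_force: 0.0
```

Call:
move_arm:
  gripper: [1,1,1,1,1]
  linear:
    - [-2.9,-2.4,0]
    - [-2.9,-2.4,0]
    - [-2.9,-2.4,0]
    - [-2.9,-2.4,0]
    - [-2.9,-2.4,0]
  turn:
    - [0,0,0]
    - [0,0,0]
    - [0,0,0]
    - [0,0,0]
    - [0,0,0]

```text
time_s: 1.35
position: [0.4057, 0.2016, 0.2861]
orientation: [-0.0, 0.13, 0.992, -0.0]
contact_force: [0.5, 0.5, 0.3]
opening: 1.002
gripper_force: 0.0
```

Call:
move_arm:
  gripper: [1,1,1,1,1]
  linear:
    - [-2.9,-2.4,0]
    - [-2.9,-2.4,0]
    - [-2.9,-2.4,0]
    - [-2.9,-1,0]
    - [0,0,0]
  turn:
    - [0,0,0]
    - [0,0,0]
    - [0,0,0]
    - [0,0,0]
    - [0,0,0]

```text
time_s: 1.77
position: [0.5005, 0.0883, 0.2858]
orientation: [0.002, 0.135, 0.991, -0.001]
contact_force: [1.0, -0.3, 0.4]
opening: 1.002
gripper_force: 0.0
```

Call:
move_arm:
  gripper: [1,1,1,1,1]
  linear:
    - [0,0,0]
    - [0,0,0]
    - [0,0,0]
    - [0,0,0]
    - [0,0,0]
  turn:
    - [0,0,-6]
    - [0,0,-6]
    - [0,0,-6]
    - [0,0,-6.5]
    - [0,0,0]

```text
time_s: 2.18
position: [0.4955, 0.0946, 0.2859]
orientation: [-0.001, -0.085, 0.996, 0.0]
contact_force: [0.4, 0.3, 0.9]
opening: 0.999
gripper_force: 0.0
```

```bash
cat >> h.py <<'E'
from scipy.spatial.transform import Rotation as Ro
def Rt():
    q=np.array(read_state()["orientation"]);return Ro.from_quat(q[[1,2,3,0]])
def go(pos,yaw=None,tilt=0.):
    "tool-frame shift (cm) from now to pos; and rotvec (deg) to tool: z down, x at world yaw+180; tilt leans z toward +yaw direction"
    s=read_state();R=Rt();d=R.inv().apply(np.array(pos)-np.array(s["position"]))*100
    out=[np.round(d,2)]
    if yaw is not None:
        best=None
        T=Ro.from_euler('z',yaw,degrees=True)*Ro.from_euler('y',-tilt,degrees=True)*Ro.from_matrix(np.diag([-1,1,-1.]))
        rv=(R.inv()*T).as_rotvec(degrees=True);out+=['turn',np.round(rv,2),'shift after turn',np.round(T.inv().apply(np.array(pos)-np.array(s["position"]))*100,2)]
    print(*out,'| t',round(s["time_s"],2),np.round(s["position"],4))
E
python3 - <<'E'
from h import *
c=calibration('wrist');save('wrist','w1',s=1.5)
print(np.round(-np.array(c["R"]).T@np.array(c["t"]),3),np.round(c["R"],2).tolist(),np.round(c["K"],0).tolist(),c["k1"])
ct=calibration('top')
print('rim?',at(ct,(258,167.2),.115), 'tray proj',[np.round(proj(c,(x,y,0.01))).tolist() for x,y in [(.60,-.015),(.69,-.06)]])
for n,p,z in [('mug_near',(259,233),.09),('mug_far',(193,130),.09),('sugar',(310,136),.1)]: print(n,at(ct,p,z).round(3))
go((.60,-.015,.285),9.5)
E
```

```text
[0.413 0.08  0.464] [[-0.17, 0.99, 0.0], [0.93, 0.16, 0.32], [0.31, 0.05, -0.95]] [[331.0, 0.0, 260.0], [0.0, 331.0, 192.0], [0.0, 0.0, 1.0]] -0.06454341831022245
rim? [ 0.62084458 -0.01929831  0.115     ] tray proj [[174.0, 201.0], [141.0, 250.0]]
mug_near [ 0.421 -0.027  0.09 ]
mug_far [0.736 0.186 0.09 ]
sugar [ 0.725 -0.179  0.1  ]
[ -8.5  -12.52   0.08] turn [ 0.03 -0.04 -0.05] shift after turn [ -8.49 -12.53   0.1 ] | t 2.23 [0.4956 0.0946 0.286 ]
```

View pics/w1.png

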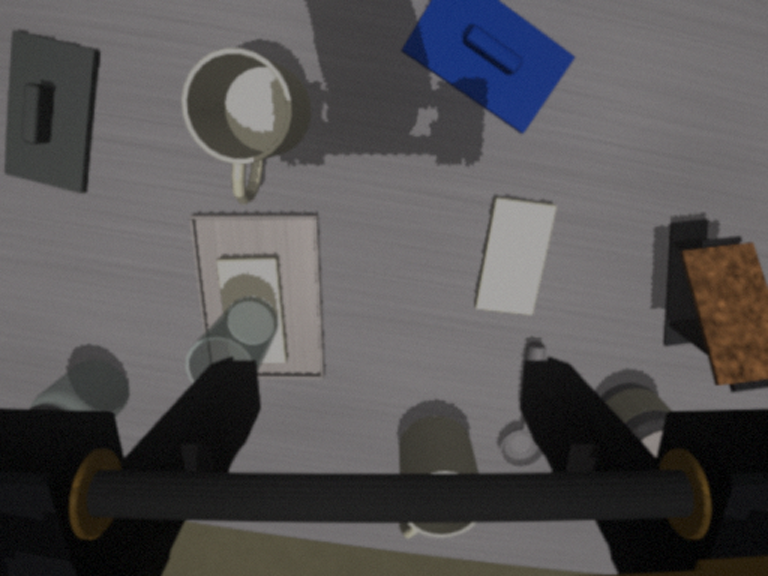

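The wrist view shows the tray corners at (194,213), (319,213) and (323,375), with slab_low's corners at (218,258), (278,256) and (286,361). The tumbler foot is near (252,321). slab_top is at (515,255) and the cork spans (683,250) to (768,380).

```bash
cat > m.py <<'E'
from h import *
im=np.load('pics/w1.npy');c=calibration('wrist')
A=lambda x,y,z:at(c,((x-.25)/1.5,(y-.25)/1.5),z)
t=[A(x,y,.010) for x,y in[(194,213),(319,213),(323,375)]]
print('tray',np.round((t[0]+t[2])/2,4),[round(np.linalg.norm(t[i]-t[i+1])*1000) for i in(0,1)],np.degrees(np.arctan2(*(t[2]-t[1])[[1,0]])))
t=[A(x,y,.015) for x,y in[(218,258),(278,256),(286,361)]]
print('low',np.round((t[0]+t[2])/2,4),[round(np.linalg.norm(t[i]-t[i+1])*1000) for i in(0,1)],np.degrees(np.arctan2(*(t[2]-t[1])[[1,0]])))
print('foot',A(252,321,.017).round(4),'rim',A(219,367,.115).round(4))
m=flood(im,(343,170),30);print('slab_top',*rect(c,m,.012))
E
python3 m.py
```

```text
tray [ 0.5953 -0.0158  0.01  ] [117, 167] 8.262584132655684
low [ 0.6082 -0.0218  0.015 ] [57, 109] 9.532097637586928
foot [ 0.6178 -0.0216  0.017 ] rim [ 0.6168 -0.0224  0.115 ]
slab_top [515.8 218.6 108.8  56.9   2.6] [343.5 170.9]
```

Call:
move_arm:
  gripper: [1,1,1,1,1]
  linear:
    - [-2.5,-3.4,0]
    - [-2.5,-3.4,0]
    - [-2.5,-3.4,0]
    - [-2.5,-3.3,0]
    - [0,0,4]
  turn:
    - [0,0,0]
    - [0,0,0]
    - [0,0,0]
    - [0,0,0]
    - [0,0,0]

```text
time_s: 2.65
position: [0.6283, -0.0296, 0.2528]
orientation: [0.011, -0.076, 0.997, -0.003]
contact_force: [1.6, -0.6, 0.5]
opening: 1.002
gripper_force: 0.0
```

Call:
move_arm:
  gripper: [1,1,1,1,1]
  linear:
    - [0,0,4]
    - [0,0,3]
    - [0,0,2.5]
    - [0,0,0]
    - [0,0,0]
  turn:
    - [0,0,0]
    - [0,0,0]
    - [0,0,0]
    - [0,0,0]
    - [0,0,0]

```text
time_s: 3.07
position: [0.6151, -0.0208, 0.1504]
orientation: [-0.001, -0.083, 0.997, 0.0]
contact_force: [-0.0, 0.1, 1.0]
opening: 0.999
gripper_force: 0.0
```

Run:
```python
from h import *
c=calibration('wrist');save('wrist','w2',s=1.5)
go((.618,-.021,.075),9.5)
```

```text
[-0.13 -0.05  7.7 ] turn [-0.    0.05 -0.01] shift after turn [-0.14 -0.05  7.7 ] | t 3.12 [ 0.6165 -0.0207  0.152 ]
```

View pics/w2.png

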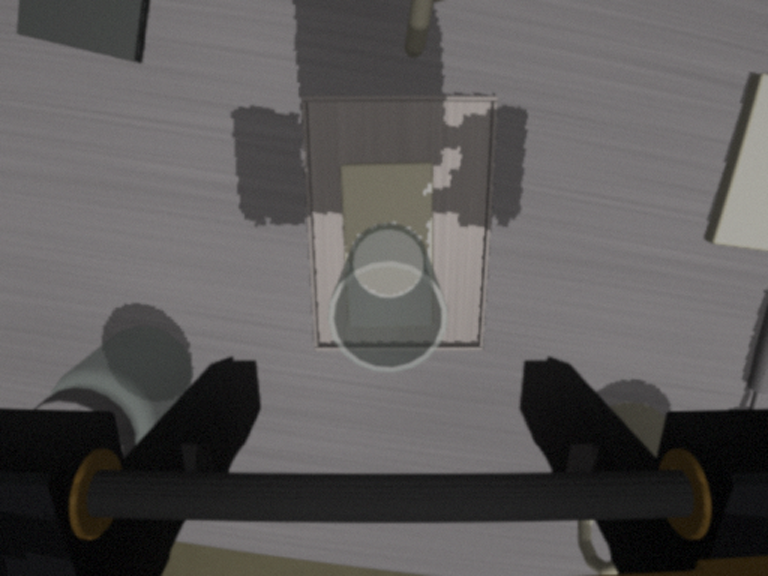

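The wrist view has the tumbler rim centred at (388,316), between the fingers. The tray corners are (305,100), (496,98), (482,347) and (317,348), and slab_low's near corners are (342,165) and (433,165).

Run:
```python
from h import *
c=calibration('wrist')
A=lambda x,y,z:at(c,((x-.25)/1.5,(y-.25)/1.5),z)
t=[A(x,y,.010) for x,y in[(305,100),(496,98),(482,347),(317,348)]]
print('tray',np.round(sum(t)/4,4),[round(np.linalg.norm(t[i]-t[i+1])*1000) for i in(0,1,2)],[np.degrees(np.arctan2(*v[[1,0]])).round(1) for v in(t[2]-t[1],t[3]-t[0])])
t=[A(x,y,.015) for x,y in[(342,165),(433,165)]];e=t[1]-t[0];u=np.array([e[1],-e[0],0])/np.linalg.norm(e)
print('low',np.linalg.norm(e),np.degrees(np.arctan2(u[1],u[0])),(t[0]+t[1])/2+u*.055)
print('rim',A(388,316,.115),'w',np.linalg.norm(A(331,316,.115)-A(446,316,.115)))
```

```text
tray [ 0.602  -0.0165  0.01  ] [116, 167, 117] [np.float64(9.8), np.float64(9.5)]
low 0.056528005948478566 9.498589650887842 [ 0.61429343 -0.02274953  0.015     ]
rim [ 0.61968919 -0.02125505  0.115     ] w 0.05374510902477845
```

Call:
move_arm:
  gripper: [1,1,1,1,1]
  linear:
    - [0,0,2.5]
    - [0,0,2.5]
    - [0,0,1.7]
    - [0,0,1]
    - [0,0,0]
  turn:
    - [0,0,0]
    - [0,0,0]
    - [0,0,0]
    - [0,0,0]
    - [0,0,0]

```text
time_s: 3.53
position: [0.616, -0.021, 0.0741]
orientation: [-0.0, -0.083, 0.997, -0.0]
contact_force: [-0.2, -0.4, 0.4]
opening: 0.999
gripper_force: 0.0
```

Call:
move_arm:
  gripper: [-1,-1,-1,-1,-1]
  linear:
    - [0,0,0]
    - [0,0,0]
    - [0,0,0]
    - [0,0,0]
    - [0,0,0]
  turn:
    - [0,0,0]
    - [0,0,0]
    - [0,0,0]
    - [0,0,0]
    - [0,0,0]

```text
time_s: 3.95
position: [0.6165, -0.0212, 0.075]
orientation: [0.001, -0.083, 0.997, -0.0]
contact_force: [0.4, -0.9, 0.9]
opening: 0.644
gripper_force: 0.4
```

Call:
move_arm:
  gripper: [-1,-1,-1,-1,-1]
  linear:
    - [0,0,0]
    - [0,0,0]
    - [0,0,0]
    - [0,0,0]
    - [0,0,0]
  turn:
    - [0,0,0]
    - [0,0,0]
    - [0,0,0]
    - [0,0,0]
    - [0,0,0]

```text
time_s: 4.37
position: [0.6166, -0.0212, 0.0749]
orientation: [0.001, -0.083, 0.997, -0.0]
contact_force: [-1.3, -0.1, 6.0]
opening: 0.618
gripper_force: 30.0
```

Call:
move_arm:
  gripper: [-1,-1,-1,-1,-1]
  linear:
    - [0,0,-1]
    - [0,0,-2.5]
    - [0,0,-3.5]
    - [0,0,-3]
    - [0,0,-1]
  turn:
    - [0,0,0]
    - [0,0,0]
    - [0,0,0]
    - [0,0,0]
    - [0,0,0]

```text
time_s: 4.78
position: [0.6181, -0.0208, 0.1887]
orientation: [0.003, -0.083, 0.997, 0.0]
contact_force: [0.7, 0.0, -1.3]
opening: 0.618
gripper_force: 30.0
```

Call:
move_arm:
  gripper: [-1,-1,-1,-1,-1]
  linear:
    - [0.7,-1.5,0]
    - [1.4,-2.8,0]
    - [1.6,-3.2,0]
    - [1.6,-3.2,0]
    - [1.6,-3.2,0]
  turn:
    - [0,0,0]
    - [0,0,0]
    - [0,0,0]
    - [0,0,0]
    - [0,0,0]

```text
time_s: 5.2
position: [0.5695, -0.1707, 0.1834]
orientation: [-0.001, -0.084, 0.996, 0.0]
contact_force: [1.0, -1.2, -1.1]
opening: 0.619
gripper_force: 30.0
```

Call:
move_arm:
  gripper: [-1,-1,-1,-1,-1]
  linear:
    - [1.6,-3.2,0]
    - [1.6,-3.2,0]
    - [1.6,-3.2,0]
    - [1.6,-3.2,0]
    - [1.4,-2.8,0]
  turn:
    - [0,0,0]
    - [0,0,0]
    - [0,0,0]
    - [0,0,0]
    - [0,0,0]

```text
time_s: 5.62
position: [0.5178, -0.3387, 0.1832]
orientation: [-0.001, -0.083, 0.997, 0.0]
contact_force: [0.1, 0.5, -0.9]
opening: 0.617
gripper_force: 30.0
```

Call:
move_arm:
  gripper: [-1,-1,-1,-1,-1]
  linear:
    - [1.4,-2.6,0]
    - [1,-2,0]
    - [0,0,0]
    - [0,0,0]
    - [0,0,0]
  turn:
    - [0,0,0]
    - [0,0,0]
    - [0,0,0]
    - [0,0,0]
    - [0,0,0]

```text
time_s: 6.03
position: [0.5039, -0.3843, 0.1834]
orientation: [-0.0, -0.084, 0.996, 0.001]
contact_force: [-0.3, 0.4, -1.3]
opening: 0.619
gripper_force: 30.0
```

Run:
```python
from h import *
c=calibration('scene');im=np.load('pics/s0.npy')
m=flood(im,(161,312),12);print(*rect(c,m,.004),(m>0).sum())
m=(cv2.inRange(cv2.cvtColor(np.load('pics/t0.npy'),cv2.COLOR_RGB2GRAY),0,45));m[:, :330]=0;m[:190]=0;m[230:]=0;m[:,405:]=0;print(*rect(calibration('top'),m,.004))
```

```text
[ 504.1 -393.4   91.9   90.8   82.5] [161.1 311.8] 1000
[ 500.8 -387.4   95.6   93.9    0.6] [368.3 210.3]
```

Call:
move_arm:
  gripper: [-1,-1,-1,-1,-1]
  linear:
    - [0.3,-0.5,2]
    - [0,0,3.3]
    - [0,0,3]
    - [0,0,2]
    - [0,0,1]
  turn:
    - [0,0,0]
    - [0,0,0]
    - [0,0,0]
    - [0,0,0]
    - [0,0,0]

```text
time_s: 6.45
position: [0.501, -0.3877, 0.0681]
orientation: [-0.002, -0.085, 0.996, 0.002]
contact_force: [0.3, 0.1, -2.1]
opening: 0.624
gripper_force: 30.0
```

Call:
move_arm:
  gripper: [-1,-1,-1]
  linear:
    - [0,0,0.2]
    - [0,0,0.1]
    - [0,0,0]
  turn:
    - [0,0,0]
    - [0,0,0]
    - [0,0,0]

```text
time_s: 6.7
position: [0.5031, -0.3911, 0.0693]
orientation: [0.001, -0.084, 0.996, -0.0]
contact_force: [-0.4, -0.0, -1.7]
opening: 0.621
gripper_force: 30.0
```

Call:
move_arm:
  gripper: [-1,-1,-1]
  linear:
    - [0,0,0.3]
    - [0,0,0.1]
    - [0,0,0]
  turn:
    - [0,0,0]
    - [0,0,0]
    - [0,0,0]

```text
time_s: 6.95
position: [0.5021, -0.3914, 0.0648]
orientation: [0.0, -0.083, 0.997, -0.0]
contact_force: [-0.4, -1.3, -1.7]
opening: 0.619
gripper_force: 30.0
```

Call:
move_arm:
  gripper: [-1,-1,-1]
  linear:
    - [0,0,0.1]
    - [0,0,0]
    - [0,0,0]
  turn:
    - [0,0,0]
    - [0,0,0]
    - [0,0,0]

```text
time_s: 7.2
position: [0.5023, -0.3915, 0.064]
orientation: [0.001, -0.083, 0.997, -0.0]
contact_force: [-0.3, 0.8, 4.6]
opening: 0.618
gripper_force: 30.0
```

Call:
move_arm:
  gripper: [0.5,0.6,0.8,1,1]
  linear:
    - [0,0,0]
    - [0,0,0]
    - [0,0,0]
    - [0,0,-1]
    - [0,0,-2]
  turn:
    - [0,0,0]
    - [0,0,0]
    - [0,0,0]
    - [0,0,0]
    - [0,0,0]

```text
time_s: 7.62
position: [0.5001, -0.39, 0.0916]
orientation: [-0.002, -0.083, 0.997, 0.002]
contact_force: [-0.1, -0.4, 0.6]
opening: 0.98
gripper_force: 0.0
```

Call:
move_arm:
  gripper: [1,1,1,1,1]
  linear:
    - [0,0,-3]
    - [0,0,-4]
    - [0,0,-4]
    - [0,0,-4]
    - [-0.9,3.7,0]
  turn:
    - [0,0,0]
    - [0,0,0]
    - [0,0,0]
    - [0,0,0]
    - [0,0,0]

```text
time_s: 8.03
position: [0.507, -0.3645, 0.2521]
orientation: [0.006, -0.077, 0.997, -0.008]
contact_force: [2.1, -0.8, 1.1]
opening: 0.999
gripper_force: 0.0
```

Call:
move_arm:
  gripper: [1,1,1,1,1]
  linear:
    - [-0.9,3.7,0]
    - [-0.9,3.7,0]
    - [-0.9,3.7,0]
    - [-0.9,3.7,0]
    - [-0.9,3.7,0]
  turn:
    - [0,0,0]
    - [0,0,0]
    - [0,0,0]
    - [0,0,0]
    - [0,0,0]

```text
time_s: 8.45
position: [0.518, -0.1615, 0.244]
orientation: [0.0, -0.083, 0.997, -0.0]
contact_force: [0.6, 1.3, 0.4]
opening: 0.996
gripper_force: 0.0
```

Call:
move_arm:
  gripper: [1,1,1,1,1]
  linear:
    - [-0.9,3.7,0]
    - [-0.9,3.7,0]
    - [-0.9,3.7,0]
    - [-0.9,3.7,0]
    - [-0.9,3.7,0]
  turn:
    - [0,0,0]
    - [0,0,0]
    - [0,0,0]
    - [0,0,0]
    - [0,0,0]

```text
time_s: 8.87
position: [0.5317, 0.0285, 0.2439]
orientation: [0.0, -0.083, 0.997, 0.0]
contact_force: [0.8, -0.5, 0.4]
opening: 1.0
gripper_force: 0.0
```

Call:
move_arm:
  gripper: [1,1,1,1,1]
  linear:
    - [-0.9,3.7,0]
    - [-0.9,3.7,0]
    - [-0.9,3.7,0]
    - [-0.9,3.7,0]
    - [-0.9,3.7,0]
  turn:
    - [0,0,0]
    - [0,0,0]
    - [0,0,0]
    - [0,0,0]
    - [0,0,0]

```text
time_s: 9.28
position: [0.5452, 0.2184, 0.2439]
orientation: [0.0, -0.083, 0.997, 0.0]
contact_force: [0.1, 0.1, -0.1]
opening: 1.002
gripper_force: 0.0
```

Call:
move_arm:
  gripper: [1,1,1,1,1]
  linear:
    - [-0.9,3.7,0]
    - [-0.9,3.7,0]
    - [-0.9,3.7,0]
    - [0,0,0]
    - [0,0,0]
  turn:
    - [0,0,0]
    - [0,0,0]
    - [0,0,0]
    - [0,0,-4.5]
    - [0,0,-4.5]

```text
time_s: 9.7
position: [0.5521, 0.3346, 0.2435]
orientation: [-0.0, -0.166, 0.986, 0.001]
contact_force: [-0.5, -0.6, -0.5]
opening: 0.996
gripper_force: 0.0
```

Call:
move_arm:
  gripper: [1,1]
  linear:
    - [0,0,0]
    - [0,0,0]
  turn:
    - [0,0,0]
    - [0,0,0]

```text
time_s: 9.87
position: [0.5537, 0.3301, 0.2435]
orientation: [-0.0, -0.16, 0.987, 0.0]
contact_force: [-0.6, 0.1, -0.5]
opening: 0.999
gripper_force: 0.0
```

Run:
```python
from h import *
save('wrist','w3',s=1.5);save('scene','s3');go((.55,.36,.25))
c=calibration('top');im=camera('top');np.save('pics/t3.npy',im)
m=(cv2.inRange(cv2.cvtColor(im,cv2.COLOR_RGB2HSV),(5,80,40),(20,255,160)));m[:,:95]=0;m[:,160:]=0;m[:170]=0;m[240:]=0
print(*rect(c,m,.083))
```

```text
[-0.59  3.   -0.65] | t 9.97 [0.5539 0.3297 0.2436]Traceback (most recent call last):
  File "<stdin>", line 5, in <module>
  File "h.py", line 23, in rect
    c=max(cv2.findContours(m,cv2.RETR_EXTERNAL,cv2.CHAIN_APPROX_NONE)[0],key=cv2.contourArea)
ValueError: max() iterable argument is empty
```

View pics/w3.png

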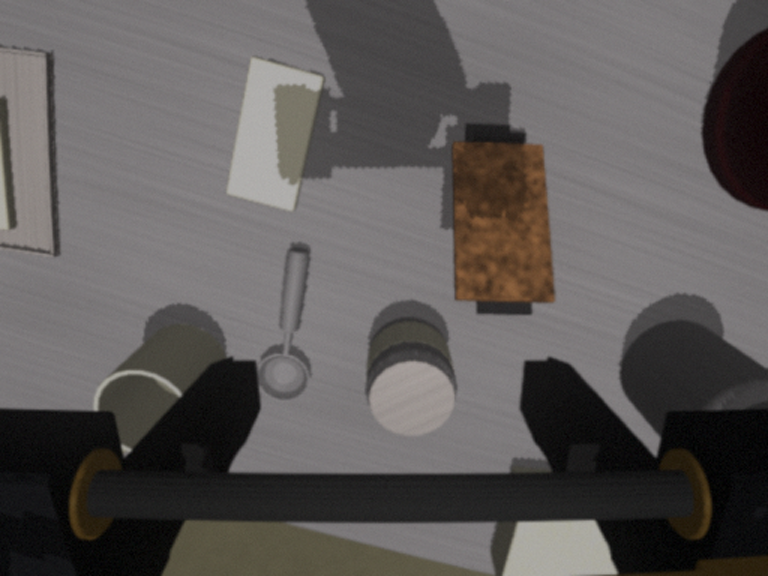

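The wrist view has the cork corners at (453,143), (543,145), (554,301) and (456,300); the top end is the wider one, so it's the higher end.

Run:
```python
from h import *
c=calibration('wrist')
A=lambda x,y,z:at(c,((x-.25)/1.5,(y-.25)/1.5),z)
for s in (-65,-61,-57):
    zl=.08+s*1e-3*np.sin(.611)+.006*.819; zh=zl+.118*np.sin(.611)
    p=[A(453,143,zl),A(543,145,zl),A(554,301,zh),A(456,300,zh)]
    v=(p[2]+p[3]-p[0]-p[1])/2
    print(s,[np.linalg.norm(p[i]-p[(i+1)%4]).round(4) for i in range(4)],'yaw',np.degrees(np.arctan2(v[1],v[0])).round(1),'edges',[np.degrees(np.arctan2(*(e)[[1,0]])).round(1) for e in(p[2]-p[1],p[3]-p[0])],'ctr',(sum(p)/4).round(4))
```

```text
-65 [np.float64(0.0662), np.float64(0.1182), np.float64(0.0652), np.float64(0.1183)] yaw 16.7 edges [np.float64(16.4), np.float64(17.0)] ctr [0.5107 0.397  0.0815]
-61 [np.float64(0.0658), np.float64(0.1176), np.float64(0.0647), np.float64(0.1177)] yaw 16.6 edges [np.float64(16.3), np.float64(16.9)] ctr [0.5104 0.3964 0.0838]
-57 [np.float64(0.0654), np.float64(0.117), np.float64(0.0642), np.float64(0.117)] yaw 16.5 edges [np.float64(16.2), np.float64(16.9)] ctr [0.5101 0.3957 0.0861]
```

Run:
```python
from h import *
go((.461,.382,.155),16.7,35)
```

```text
[7.17 7.9  8.85] turn [  0.51 -34.98   1.67] shift after turn [11.14  7.68  3.01] | t 10.02 [0.5539 0.3297 0.2435]
```

Call:
move_arm:
  gripper: [1,1,1,1,1]
  linear:
    - [0,0,0]
    - [0,0,0]
    - [0,0,0]
    - [0,0,0]
    - [0,0,0]
  turn:
    - [0.1,-5.8,0.3]
    - [0.1,-5.8,0.3]
    - [0.1,-5.8,0.3]
    - [0.1,-5.8,0.3]
    - [0.1,-5.8,0.3]

```text
time_s: 10.43
position: [0.5542, 0.3288, 0.2435]
orientation: [0.24, -0.142, 0.96, 0.035]
contact_force: [1.8, -0.3, -1.2]
opening: 0.996
gripper_force: 0.0
```

Call:
move_arm:
  gripper: [1,1,1,1,1]
  linear:
    - [0,0,0]
    - [2.8,1.9,0]
    - [2.8,1.9,1]
    - [2.8,1.9,1]
    - [2.7,1.9,1]
  turn:
    - [0.1,-5.8,0.3]
    - [0,0,0]
    - [0,0,0]
    - [0,0,0]
    - [0,0,0]

```text
time_s: 10.85
position: [0.5143, 0.3458, 0.2104]
orientation: [0.257, -0.138, 0.956, 0.021]
contact_force: [0.1, 0.2, -0.4]
opening: 1.003
gripper_force: 0.0
```

Call:
move_arm:
  gripper: [1,1,1]
  linear:
    - [0,0,0]
    - [0,0,0]
    - [0,0,0]
  turn:
    - [0,0,0]
    - [0,0,0]
    - [0,0,0]

```text
time_s: 11.1
position: [0.5159, 0.3446, 0.2109]
orientation: [0.257, -0.137, 0.956, 0.021]
contact_force: [-0.1, 0.3, 1.0]
opening: 1.0
gripper_force: 0.0
```

Run:
```python
from h import *
go((.461,.382,.155),16.7,35);go((.5178,.3991,.0709),16.7,35);print(read_state()["joints"].round(2))
```

```text
[6.4  5.26 2.6 ] turn [-1.92 -5.17  0.16] shift after turn [6.63 5.16 2.19] | t 11.1 [0.5159 0.3446 0.2109]
[ 5.44  5.6  12.84] turn [-1.92 -5.17  0.16] shift after turn [ 6.6   5.16 12.48] | t 11.1 [0.5159 0.3446 0.2109]
[-1.03  0.57  0.31  2.12  1.32  0.11 -0.24]
```

Call:
move_arm:
  gripper: [1,1,1,1,1]
  linear:
    - [2,1.7,0]
    - [2,1.7,0.5]
    - [2,1.7,1]
    - [0,0,0]
    - [0,0,0]
  turn:
    - [0,0,0]
    - [0,0,0]
    - [0,0,0]
    - [-1,-2.5,0]
    - [-1,-2.5,0]

```text
time_s: 11.52
position: [0.4817, 0.3693, 0.18]
orientation: [0.297, -0.14, 0.943, 0.044]
contact_force: [0.1, -0.3, -0.9]
opening: 1.001
gripper_force: 0.0
```

Call:
move_arm:
  gripper: [1,1,1]
  linear:
    - [0,0,0]
    - [0,0,0]
    - [0,0,0]
  turn:
    - [0,0,0]
    - [0,0,0]
    - [0,0,0]

```text
time_s: 11.77
position: [0.4827, 0.3667, 0.1797]
orientation: [0.296, -0.139, 0.944, 0.041]
contact_force: [0.4, 0.1, -0.1]
opening: 1.002
gripper_force: 0.0
```

Run:
```python
from h import *
go((.461,.382,.155),16.7,35);go((.5178,.3991,.0709),16.7,35);print(read_state()["joints"].round(2))
```

```text
[2.75 2.1  1.08] turn [-0.27 -0.24  0.14] shift after turn [2.76 2.09 1.08] | t 11.77 [0.4827 0.3667 0.1797]
[ 2.67  2.15 11.37] turn [-0.27 -0.24  0.14] shift after turn [ 2.72  2.09 11.37] | t 11.77 [0.4827 0.3667 0.1797]
[-0.88  0.62 -0.07  2.25  2.07  0.46 -1.09]
```

Call:
move_arm:
  gripper: [1,1,1,1,1]
  linear:
    - [1.4,1.1,0]
    - [1.3,1,1]
    - [0,0,2]
    - [0,0,2]
    - [0,0,0]
  turn:
    - [0,0,0]
    - [-0.3,-0.3,0.1]
    - [0,0,0]
    - [0,0,0]
    - [0,0,0]

```text
time_s: 12.18
position: [0.4837, 0.3891, 0.1209]
orientation: [0.298, -0.139, 0.943, 0.043]
contact_force: [0.5, 1.4, 0.5]
opening: 1.0
gripper_force: 0.0
```

Call:
move_arm:
  gripper: [1,1]
  linear:
    - [0,0,0]
    - [0,0,0]
  turn:
    - [0,0,0]
    - [0,0,0]

```text
time_s: 12.35
position: [0.4815, 0.3894, 0.1234]
orientation: [0.298, -0.14, 0.943, 0.044]
contact_force: [-0.2, -0.1, 0.9]
opening: 1.0
gripper_force: 0.0
```

Run:
```python
from h import *
save('wrist','w4',s=1.5)
go((.5178,.3991,.0709),16.7,35);print(read_state()["joints"].round(2))
```

```text
[-0.05 -0.15  6.48] turn [0.15 0.08 0.17] shift after turn [-0.06 -0.13  6.48] | t 12.4 [0.4813 0.3895 0.1236]
[-0.86  0.75 -0.17  2.25  2.19  0.59 -1.24]
```

View pics/w4.png

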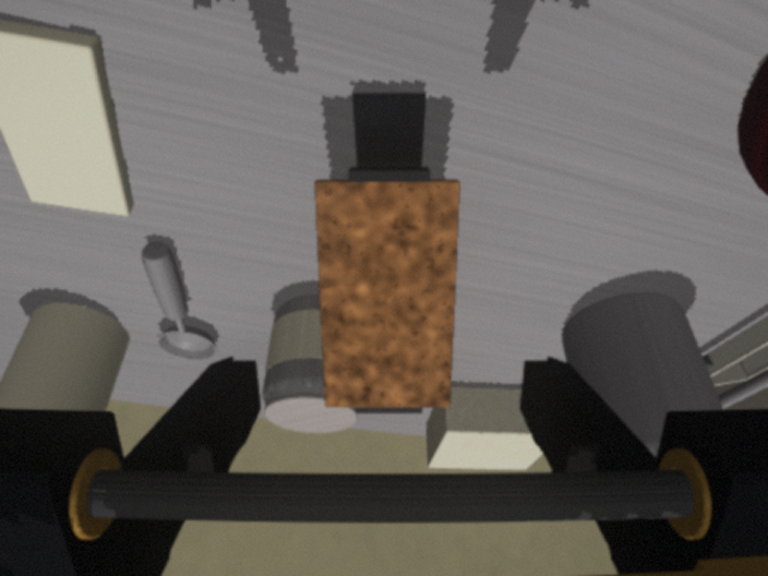

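The view shows the cork square between the fingers, with corners (316,181), (460,181), (451,407) and (326,407), so I can go straight in.

Call:
move_arm:
  gripper: [1,1,1,1,1]
  linear:
    - [0,-0.1,2]
    - [0,0,2]
    - [0,0,1.5]
    - [0,0,0.9]
    - [0,0,0]
  turn:
    - [0,0,0]
    - [0,0,0]
    - [0,0,0]
    - [0,0,0]
    - [0,0,0]

```text
time_s: 12.82
position: [0.5174, 0.3991, 0.0698]
orientation: [0.298, -0.14, 0.943, 0.044]
contact_force: [-0.2, 0.2, -0.4]
opening: 1.001
gripper_force: 0.0
```

Call:
move_arm:
  gripper: [-1,-1,-1,-1,-1]
  linear:
    - [0,0,0]
    - [0,0,0]
    - [0,0,0]
    - [0,0,0]
    - [0,0,0]
  turn:
    - [0,0,0]
    - [0,0,0]
    - [0,0,0]
    - [0,0,0]
    - [0,0,0]

```text
time_s: 13.23
position: [0.5165, 0.3996, 0.0707]
orientation: [0.298, -0.141, 0.943, 0.045]
contact_force: [-0.4, -0.8, 0.2]
opening: 0.641
gripper_force: 0.0
```

Run:
```python
from h import *
go((.5178,.3991,.0709),16.7,35);s=read_state();print(s["opening"]*88,s["gripper_force"],s["contact_force"])
go((.461,.382,.155),9.5,0)
```

```text
[-0.1  -0.09  0.05] turn [0.21 0.05 0.18] shift after turn [-0.1  -0.09  0.05] | t 13.23 [0.5165 0.3996 0.0707]
56.442781178666195 0.0 [-0.38276912 -0.8062969   0.23724103]
[ -0.08  -0.06 -10.24] turn [ 2.35 35.    7.22] shift after turn [ 5.76 -0.82 -8.43] | t 13.23 [0.5165 0.3996 0.0707]
```

Run:
```python
from h import *
w=camera('wrist');s=camera('scene');np.save('pics/w5.npy',w)
cs=s[60:160,270:370]
a=cv2.resize(w[:,100:412],(390,480));b=cv2.resize(cs,(400,400),interpolation=cv2.INTER_CUBIC);b=cv2.copyMakeBorder(b,0,80,0,0,0)
cv2.imwrite('pics/w5.png',np.hstack([a,b])[:,:,::-1]);st=read_state();print(st["opening"]*88,st["gripper_force"])
```

```text
49.30517066928679 0.0
```

View pics/w5.png

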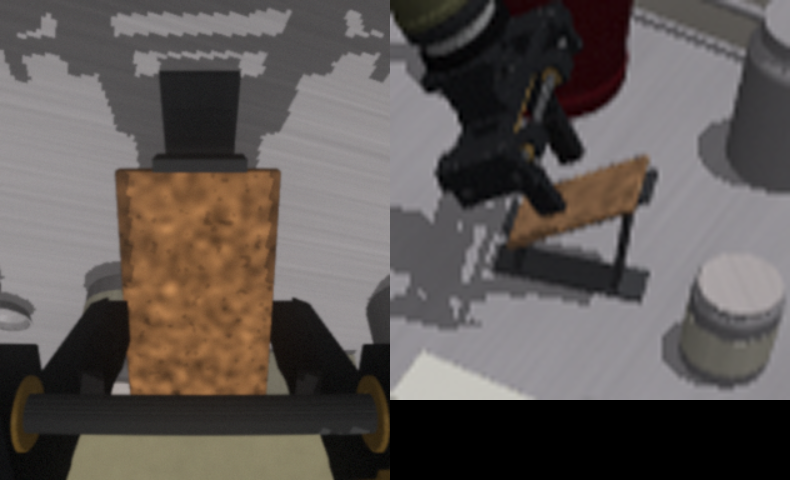

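Run:
```python
from h import *
c=calibration('wrist');s=read_state();R=Rt();p=np.array(s["position"])
print('t',s["time_s"],s["opening"]*88,p)
f=lambda P:((np.array(proj(c,P))-[100,0])*1.25).round(0)
print('TCP',f(p),[('finger',y,z,f(p+R.apply([0,y,z]))) for y in(-.026,.026) for z in (-.03,-.019,0)])
y=np.radians(16.7);n=np.array([-.5736*np.cos(y),-.5736*np.sin(y),.819]);u=np.array([.819*np.cos(y),.819*np.sin(y),.5736]);v=np.array([-np.sin(y),np.cos(y),0]);C=np.array([.5107,.397,.0815])
print('corners',[f(C+a*.059*u+b*.033*v) for a,b in[(-1,-1),(-1,1),(1,1),(1,-1)]],'C',f(C))
```

```text
t 13.3333 49.30517066928679 [0.51658736 0.39953219 0.07050865]
TCP [200. 287.] [('finger', -0.026, -0.03, array([136., 318.])), ('finger', -0.026, -0.019, array([140., 305.])), ('finger', -0.026, 0, array([145., 286.])), ('finger', 0.026, -0.03, array([264., 318.])), ('finger', 0.026, -0.019, array([260., 305.])), ('finger', 0.026, 0, array([255., 286.]))]
corners [array([117., 168.]), array([281., 169.]), array([265., 407.]), array([132., 407.])] C [199. 301.]
```

Run:
```python
from h import *
c=calibration('scene');R=Rt();p=np.array(read_state()["position"])
f=lambda P:((np.array(proj(c,P))-[270,60])*4+[390,0]).round(0)
for z in(-.03,-.02,-.01,0): print(z,[f(p+R.apply([x,y,z])) for y in(-.028,.028) for x in(-.009,.009)])
y=np.radians(16.7);u=np.array([.819*np.cos(y),.819*np.sin(y),.5736]);v=np.array([-np.sin(y),np.cos(y),0]);C=np.array([.5107,.397,.0815])
print('corners',[f(C+a*.059*u+b*.033*v) for a,b in[(-1,-1),(-1,1),(1,1),(1,-1)]],'C',f(C))
```

```text
-0.03 [array([568., 204.]), array([549., 210.]), array([583., 158.]), array([564., 164.])]
-0.02 [array([574., 213.]), array([555., 219.]), array([589., 167.]), array([570., 173.])]
-0.01 [array([580., 222.]), array([561., 227.]), array([594., 176.]), array([576., 182.])]
0 [array([586., 230.]), array([567., 236.]), array([600., 184.]), array([581., 190.])]
corners [array([507., 244.]), array([526., 191.]), array([649., 153.]), array([633., 207.])] C [577. 199.]
```

The right-hand scene crop shows the near finger ending over the cork's face at about (555,212). The wrist half shows the finger ends at rows 300-340. Both put the real finger ends about 25 mm short of the stated TCP, so the fingers closed above the sheet. I'll open, go about 24 mm deeper and close again.

Call:
move_arm:
  gripper: [1,1,1,1,1]
  linear:
    - [0,0,0]
    - [0,0,0]
    - [0,0,0]
    - [0,0,0]
    - [0,0,0]
  turn:
    - [0,0,0]
    - [0,0,0]
    - [0,0,0]
    - [0,0,0]
    - [0,0,0]

```text
time_s: 13.75
position: [0.5167, 0.3993, 0.0701]
orientation: [0.298, -0.14, 0.943, 0.045]
contact_force: [0.2, -0.1, -0.7]
opening: 0.909
gripper_force: 0.0
```

Call:
move_arm:
  gripper: [1,1,1,1,1]
  linear:
    - [0,0,0]
    - [0,0,0]
    - [0,0,0.8]
    - [0,0,0.8]
    - [0,0,0.8]
  turn:
    - [0,0,0]
    - [0,0,0]
    - [0,0,0]
    - [0,0,0]
    - [0,0,0]

```text
time_s: 14.17
position: [0.5305, 0.4036, 0.0498]
orientation: [0.298, -0.14, 0.943, 0.045]
contact_force: [0.4, 0.5, 0.2]
opening: 1.0
gripper_force: 0.0
```

Call:
move_arm:
  gripper: [-1,-1,-1,-1,-1]
  linear:
    - [0,0,0]
    - [0,0,0]
    - [0,0,0]
    - [0,0,0]
    - [0,0,0]
  turn:
    - [0,0,0]
    - [0,0,0]
    - [0,0,0]
    - [0,0,0]
    - [0,0,0]

```text
time_s: 14.58
position: [0.5297, 0.4035, 0.0507]
orientation: [0.298, -0.141, 0.943, 0.045]
contact_force: [-0.0, 0.3, -0.5]
opening: 0.739
gripper_force: 30.0
```

Call:
move_arm:
  gripper: [-1,-1,-1,-1,-1]
  linear:
    - [0,0,-0.7]
    - [0,0,-1.5]
    - [0,0,-2.5]
    - [0,0,-2.5]
    - [0,0,-2]
  turn:
    - [0,0,0]
    - [0,0,0]
    - [0,0,0]
    - [0,0,0]
    - [0,0,0]

```text
time_s: 15.0
position: [0.478, 0.3876, 0.1272]
orientation: [0.297, -0.141, 0.943, 0.045]
contact_force: [-1.0, 0.1, 0.1]
opening: 0.743
gripper_force: 30.0
```

Run:
```python
from h import *
s=read_state();print(s["opening"],s["gripper_force"],s["joints"].round(2))
go((.56,.10,.22),9.5,0)
ct=calibration('top');im=camera('top');np.save('pics/t5.npy',im)
g=cv2.cvtColor(im,cv2.COLOR_RGB2HSV);print(im[170:186:3,246:270:3].tolist())
```

```text
0.74292359384748 29.99994456768036 [-0.86  0.74 -0.17  2.25  2.18  0.59 -1.23]
[ -4.89 -29.89  -7.95] turn [ 2.36 34.96  7.23] shift after turn [ -3.34 -29.72  -9.28] | t 15.0 [0.478  0.3876 0.1272]
[[[172, 163, 163], [175, 172, 173], [176, 172, 175], [174, 171, 173], [175, 171, 173], [175, 172, 173], [177, 173, 175], [175, 166, 165]], [[172, 163, 163], [177, 175, 176], [176, 172, 174], [175, 172, 174], [175, 172, 174], [176, 173, 175], [176, 174, 174], [175, 165, 166]], [[172, 162, 163], [167, 164, 160], [175, 171, 173], [176, 172, 174], [176, 172, 174], [176, 173, 174], [175, 172, 173], [149, 141, 141]], [[174, 165, 166], [122, 116, 115], [175, 171, 172], [176, 173, 175], [175, 172, 173], [176, 172, 173], [175, 172, 174], [149, 144, 140]], [[175, 167, 167], [175, 167, 166], [175, 172, 174], [175, 173, 174], [176, 173, 174], [175, 172, 173], [176, 173, 175], [172, 168, 170]], [[173, 165, 165], [170, 160, 160], [176, 174, 176], [175, 172, 173], [176, 173, 174], [175, 171, 173], [174, 172, 173], [172, 168, 170]]]
```

Call:
move_arm:
  gripper: [-1,-1,-1,-1,-1]
  linear:
    - [-0.3,-1.7,-1.5]
    - [-0.5,-3.4,-1.5]
    - [-0.5,-3.4,-1.5]
    - [-0.5,-3.4,-1]
    - [-0.5,-3.4,-1]
  turn:
    - [0,0,0]
    - [0,0,0]
    - [0,0,0]
    - [0,0,0]
    - [0,0,0]

```text
time_s: 15.47
position: [0.506, 0.235, 0.193]
orientation: [0.298, -0.141, 0.943, 0.045]
contact_force: [0.6, 0.5, -0.2]
opening: 0.741
gripper_force: 30.0
```

Call:
move_arm:
  gripper: [-1,-1,-1,-1,-1]
  linear:
    - [-0.5,-3.4,-0.5]
    - [-0.5,-3.4,-0.5]
    - [-0.5,-3.4,0]
    - [-0.5,-3.4,0]
    - [0,0,0]
  turn:
    - [0,0,0]
    - [0,0,0]
    - [0,0,0]
    - [0,0,0]
    - [0.4,5.8,1.2]

```text
time_s: 15.88
position: [0.5565, 0.0862, 0.2086]
orientation: [0.256, -0.117, 0.959, 0.031]
contact_force: [0.6, -4.3, -2.6]
opening: 0.745
gripper_force: 30.0
```

Call:
move_arm:
  gripper: [-1,-1,-1,-1,-1]
  linear:
    - [0,0,0]
    - [0,0,0]
    - [0,0,0]
    - [0,0,0]
    - [0,0,0]
  turn:
    - [0.4,5.8,1.2]
    - [0.4,5.8,1.2]
    - [0.4,5.8,1.2]
    - [0.4,5.8,1.2]
    - [0.4,5.8,1.2]

```text
time_s: 16.3
position: [0.5773, 0.086, 0.2149]
orientation: [0.245, -0.115, 0.963, -0.002]
contact_force: [-0.2, -0.5, 0.2]
opening: 0.742
gripper_force: 30.0
```

Call:
move_arm:
  gripper: [-1,-1,-1]
  linear:
    - [0,0,0]
    - [0,0,0]
    - [0,0,0]
  turn:
    - [0,0,0]
    - [0,0,0]
    - [0,0,0]

```text
time_s: 16.55
position: [0.577, 0.0866, 0.2146]
orientation: [0.245, -0.116, 0.963, -0.001]
contact_force: [0.5, -0.2, -1.2]
opening: 0.743
gripper_force: 30.0
```

```bash
cat > low.py <<'E'
from h import *
def whites(im,box,cal,z):
    i=im.astype(int);m=(((i[:,:,0]-i[:,:,1])<6)&(i[:,:,1]>150)).astype(np.uint8)*255
    k=np.zeros_like(m);k[box[1]:box[3],box[0]:box[2]]=255
    m=cv2.morphologyEx(m&k,cv2.MORPH_CLOSE,np.ones((3,3)));return rect(cal,m,z)
E
python3 - <<'E'
from low import *
print(*whites(np.load('pics/t5.npy'),(225,140,290,215),calibration('top'),.015))
go((.612,-.0225,.12),9.5,0);s=read_state();print(s["opening"],s["joints"].round(2))
w=camera('wrist');np.save('pics/w6.npy',w)
m=cv2.inRange(cv2.cvtColor(w,cv2.COLOR_RGB2HSV),(5,90,60),(20,255,255));print(cv2.minAreaRect(cv2.findNonZero(m)))
c=calibration('wrist')
R=Rt();p=np.array(s["position"]);print([np.round(proj(c,p+R.apply([a*.059,b*.033,-.037])),1) for a,b in[(1,-1),(1,1),(-1,1),(-1,-1)]])
cnt=max(cv2.findContours(m,0,2)[0],key=cv2.contourArea);print(cv2.approxPolyDP(cnt,6,True)[:,0].tolist())
E
```

```text
[611.  -20.4 107.8  56.3  10.6] [257.5 174.1]
[  3.93 -10.83   9.38] turn [-2.5  28.26  4.18] shift after turn [ -1.65 -11.33   9.46] | t 16.55 [0.577  0.0866 0.2146]
0.7431883081113015 [-0.12  0.5  -0.23  2.21  1.81  0.2  -0.25]
((260.0, 253.0), (216.0, 336.0), 90.0)
[array([183.6, 141.2]), array([336.8, 141.2]), array([319.8, 354.5]), array([200.4, 354.5])]
[[184, 148], [196, 315], [324, 315], [335, 147]]
```

Call:
move_arm:
  gripper: [-1,-1,-1,-1,-1]
  linear:
    - [0,0,0]
    - [0,0,0]
    - [0,0,0]
    - [0,0,0]
    - [0,0,0]
  turn:
    - [-0.4,4.7,0.7]
    - [-0.4,4.7,0.7]
    - [-0.4,4.7,0.7]
    - [-0.4,4.7,0.7]
    - [-0.4,4.7,0.7]

```text
time_s: 17.02
position: [0.589, 0.0723, 0.2169]
orientation: [0.169, -0.096, 0.981, -0.023]
contact_force: [0.9, -0.2, -1.1]
opening: 0.744
gripper_force: 30.0
```

Call:
move_arm:
  gripper: [-1,-1,-1,-1,-1]
  linear:
    - [0,0,0]
    - [0,0,0]
    - [0,0,0]
    - [0,0,0]
    - [0,0,0]
  turn:
    - [-0.4,4.7,0.7]
    - [0,0,0]
    - [0,0,0]
    - [0,0,0]
    - [0,0,0]

```text
time_s: 17.43
position: [0.5899, 0.0719, 0.2168]
orientation: [0.13, -0.089, 0.987, -0.023]
contact_force: [-0.9, 0.3, 0.0]
opening: 0.739
gripper_force: 30.0
```

Run:
```python
from low import *
go((.6115,-.0215,.06),9.7,0);s=read_state();print(s["opening"],s["joints"].round(2))
```

```text
[ 3.62 -8.49 15.9 ] turn [-3.85 14.71  0.65] shift after turn [-0.56 -9.57 15.68] | t 17.43 [0.5899 0.0719 0.2168]
0.7388340443777582 [ 0.1   0.57 -0.55  1.92  0.76  0.6   0.8 ]
```

Past the singular spot, so I finish the turn.

Call:
move_arm:
  gripper: [-1,-1,-1,-1,-1]
  linear:
    - [0,0,0]
    - [0,0,0]
    - [0,0,0]
    - [0,0,0]
    - [0,0,0]
  turn:
    - [-1.3,4.9,0.2]
    - [-1.3,4.9,0.2]
    - [-1.3,4.9,0.2]
    - [0,0,0]
    - [0,0,0]

```text
time_s: 17.85
position: [0.5915, 0.072, 0.2165]
orientation: [0.001, -0.084, 0.996, 0.001]
contact_force: [-0.6, -0.2, -1.0]
opening: 0.742
gripper_force: 30.0
```

Run:
```python
from low import *
go((.6115,-.0215,.06),9.7,0)
w=camera('wrist');np.save('pics/w7.npy',w)
m=cv2.inRange(cv2.cvtColor(w,cv2.COLOR_RGB2HSV),(5,90,60),(20,255,255))
c=calibration('wrist');R=Rt();p=np.array(read_state()["position"])
cnt=max(cv2.findContours(m,0,2)[0],key=cv2.contourArea);q=cv2.approxPolyDP(cnt,6,True)[:,0];print(q.tolist())
# corners on the tool plane z=-.037 (sheet top face), in tool frame
for x in q:
    o,v=ray(c,x.astype(float));o=R.inv().apply(o-p);v=R.inv().apply(v);print((o+v*(-.037-o[2])/v[2]).round(4))
```

```text
[-0.38 -9.57 15.64] turn [ 0.06  0.11 -0.06] shift after turn [-0.4  -9.56 15.65] | t 17.85 [0.5915 0.072  0.2165]
[[186, 147], [196, 314], [323, 315], [335, 147]]
[ 0.0563 -0.0322 -0.037 ]
[-0.0315 -0.0335 -0.037 ]
[-0.0321  0.0329 -0.037 ]
[ 0.0564  0.0324 -0.037 ]
```

Call:
move_arm:
  gripper: [-1,-1,-1,-1,-1]
  linear:
    - [-0.1,-2.5,0]
    - [-0.1,-3.5,0]
    - [0,-3.6,0]
    - [0,0,3]
    - [0,0,4]
  turn:
    - [0,0,0]
    - [0,0,0]
    - [0,0,0]
    - [0,0,0]
    - [0,0,0]

```text
time_s: 18.32
position: [0.6113, -0.0244, 0.1495]
orientation: [0.005, -0.083, 0.997, -0.0]
contact_force: [0.3, 0.3, -0.5]
opening: 0.742
gripper_force: 30.0
```

Call:
move_arm:
  gripper: [-1,-1,-1,-1,-1]
  linear:
    - [0,0,4]
    - [0,0,4]
    - [0,0,2.5]
    - [0,0,1]
    - [0,0,0]
  turn:
    - [0,0,0]
    - [0,0,0]
    - [0,0,0]
    - [0,0,0]
    - [0,0,0]

```text
time_s: 18.73
position: [0.6066, -0.0207, 0.0305]
orientation: [-0.002, -0.086, 0.996, 0.001]
contact_force: [-0.4, 0.6, 0.7]
opening: 0.744
gripper_force: 30.0
```

Run:
```python
from low import *
go((.610,-.0217,-.016),9.7,0)
w=camera('wrist');np.save('pics/w8.npy',w);c=calibration('wrist')
# finger-end evidence / slab + tray visible region
t=camera('top');np.save('pics/t8.npy',t)
cv2.imwrite('pics/w8.png',cv2.resize(w,(768,576))[:,:,::-1])
```

```text
[-0.33 -0.17  4.65] turn [ 0.16 -0.21  0.14] shift after turn [-0.32 -0.15  4.65] | t 18.73 [ 0.6066 -0.0207  0.0305]
```

Call:
move_arm:
  gripper: [-1,-1,-1,-1,-1]
  linear:
    - [-0.1,0,1.5]
    - [0,0,1.2]
    - [0,0,0.8]
    - [0,0,0.2]
    - [0,0,0]
  turn:
    - [0,0,0]
    - [0,0,0]
    - [0,0,0]
    - [0,0,0]
    - [0,0,0]

```text
time_s: 19.25
position: [0.6098, -0.021, -0.0056]
orientation: [-0.0, -0.085, 0.996, 0.001]
contact_force: [-0.3, 0.3, 0.5]
opening: 0.741
gripper_force: 30.0
```

Call:
move_arm:
  gripper: [-1,-1]
  linear:
    - [0,0,0]
    - [0,0,0]
  turn:
    - [0,0,0]
    - [0,0,0]

```text
time_s: 19.42
position: [0.6108, -0.0208, -0.0044]
orientation: [0.001, -0.084, 0.996, 0.002]
contact_force: [-0.3, 0.2, 0.5]
opening: 0.742
gripper_force: 30.0
```

Run:
```python
from low import *
go((.610,-.0217,-.016),9.7,0);print(read_state()["contact_force"])
```

```text
[ 0.09 -0.08  1.15] turn [ 0.18  0.08 -0.01] shift after turn [ 0.09 -0.08  1.16] | t 19.42 [ 0.6108 -0.0208 -0.0044]
[-0.30801601  0.19514055  0.46891918]
```

Call:
move_arm:
  gripper: [-1,-1,-1,-1]
  linear:
    - [0.1,-0.1,0.5]
    - [0,0,0.3]
    - [0,0,0.1]
    - [0,0,0]
  turn:
    - [0.1,0.1,0]
    - [0,0,0]
    - [0,0,0]
    - [0,0,0]

```text
time_s: 19.75
position: [0.6093, -0.0221, -0.0142]
orientation: [-0.001, -0.084, 0.996, 0.001]
contact_force: [-0.3, -0.2, -0.0]
opening: 0.739
gripper_force: 30.0
```

Call:
move_arm:
  gripper: [-1,-1,-1]
  linear:
    - [0,0,0.2]
    - [0,0,0]
    - [0,0,0]
  turn:
    - [0,0,0]
    - [0,0,0]
    - [0,0,0]

```text
time_s: 20.0
position: [0.6096, -0.022, -0.0158]
orientation: [-0.001, -0.085, 0.996, 0.001]
contact_force: [-0.0, 0.6, -0.6]
opening: 0.74
gripper_force: 30.0
```

Call:
move_arm:
  gripper: [-1,-1,-1]
  linear:
    - [0,0,0.1]
    - [0,0,0]
    - [0,0,0]
  turn:
    - [0,0,0]
    - [0,0,0]
    - [0,0,0]

```text
time_s: 20.25
position: [0.6096, -0.022, -0.0168]
orientation: [-0.001, -0.085, 0.996, 0.001]
contact_force: [-0.1, -0.2, -0.0]
opening: 0.745
gripper_force: 30.0
```

Call:
move_arm:
  gripper: [-1,-1,-1]
  linear:
    - [0,0,0.1]
    - [0,0,0]
    - [0,0,0]
  turn:
    - [0,0,0]
    - [0,0,0]
    - [0,0,0]

```text
time_s: 20.5
position: [0.6096, -0.022, -0.0178]
orientation: [-0.001, -0.085, 0.996, 0.001]
contact_force: [-0.5, -0.5, -0.2]
opening: 0.739
gripper_force: 30.0
```

Call:
move_arm:
  gripper: [-1,-1,-1]
  linear:
    - [0,0,0.1]
    - [0,0,0]
    - [0,0,0]
  turn:
    - [0,0,0]
    - [0,0,0]
    - [0,0,0]

```text
time_s: 20.75
position: [0.6096, -0.022, -0.0189]
orientation: [-0.001, -0.084, 0.996, 0.001]
contact_force: [-0.4, 0.2, -0.3]
opening: 0.739
gripper_force: 30.0
```

Call:
move_arm:
  gripper: [-1,-1,-1]
  linear:
    - [0,0,0.1]
    - [0,0,0]
    - [0,0,0]
  turn:
    - [0,0,0]
    - [0,0,0]
    - [0,0,0]

```text
time_s: 21.0
position: [0.6097, -0.022, -0.0191]
orientation: [-0.0, -0.084, 0.996, 0.0]
contact_force: [-1.8, -0.4, 5.1]
opening: 0.742
gripper_force: 30.0
```

Call:
move_arm:
  gripper: [-1,-1,-1]
  linear:
    - [0,0,0.1]
    - [0,0,0]
    - [0,0,0]
  turn:
    - [0,0,0]
    - [0,0,0]
    - [0,0,0]

```text
time_s: 21.25
position: [0.6097, -0.022, -0.0192]
orientation: [-0.0, -0.084, 0.996, 0.0]
contact_force: [-3.6, -1.0, 12.6]
opening: 0.739
gripper_force: 30.0
```

Run:
```python
from low import *
c=calibration('wrist');w=camera('wrist');np.save('pics/w9.npy',w);s=read_state();R=Rt();p=np.array(s["position"]);print(p,s["contact_force"],s["wrist_torque"])
m=cv2.inRange(cv2.cvtColor(w,cv2.COLOR_RGB2HSV),(5,90,60),(20,255,255))
cnt=max(cv2.findContours(m,0,2)[0],key=cv2.contourArea);q=cv2.approxPolyDP(cnt,6,True)[:,0];print(q.tolist())
s0=camera('scene');np.save('pics/s9.npy',s0);cs=calibration('scene')
b=s0[190:260,230:315];cv2.imwrite('pics/s9.png',cv2.resize(np.hstack([b]),None,fx=8,fy=8,interpolation=cv2.INTER_CUBIC)[:,:,::-1])
y=np.radians(9.7);u=np.array([np.cos(y),np.sin(y)]);v=np.array([-u[1],u[0]])
for z in (.015,.021):print(z,[((np.array(proj(cs,[*(np.array([.6115,-.0219])+a*.059*u+b*.033*v),z]))-[230,190])*8).round() for a,b in[(1,-1),(1,1),(-1,1),(-1,-1)]])
```

```text
[ 0.60973129 -0.02204021 -0.01918868] [-3.55304438 -0.85077206 13.39550367] [0.01697787 0.75869516 0.05044406]
[[185, 146], [197, 315], [322, 316], [336, 148]]
0.015 [array([472., 417.]), array([540., 270.]), array([239., 160.]), array([165., 301.])]
0.021 [array([473., 408.]), array([541., 261.]), array([239., 151.]), array([165., 292.])]
```

View pics/s9.png

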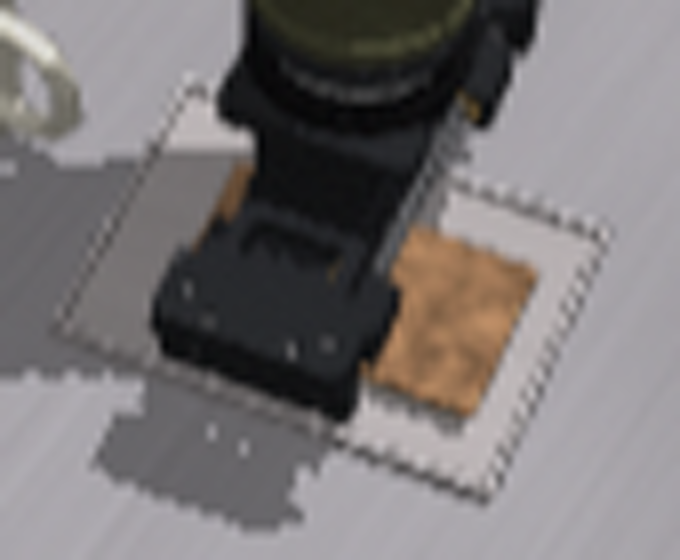

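The crop shows the sheet's far corners at (472,410) and (538,268), as predicted for its top at 21 mm. So it lies on the slab, and I let go.

Call:
move_arm:
  gripper: [-1,-1,0.65,0.65,0.65]
  linear:
    - [0,0,-0.1]
    - [0,0,0]
    - [0,0,0]
    - [0,0,0]
    - [0,0,0]
  turn:
    - [0,0,0]
    - [0,0,0]
    - [0,0,0]
    - [0,0,0]
    - [0,0,0]

```text
time_s: 21.77
position: [0.6095, -0.0221, -0.0201]
orientation: [-0.001, -0.084, 0.996, 0.001]
contact_force: [0.7, 0.5, 0.6]
opening: 0.826
gripper_force: 0.0
```

Call:
move_arm:
  gripper: [0.65,0.65,0.65,0.65,1]
  linear:
    - [0,0,0]
    - [0,0,-0.5]
    - [0,0,-1.5]
    - [0,0,-3]
    - [0,0,-4]
  turn:
    - [0,0,0]
    - [0,0,0]
    - [0,0,0]
    - [0,0,0]
    - [0,0,0]

```text
time_s: 22.18
position: [0.6077, -0.0223, 0.0699]
orientation: [-0.003, -0.085, 0.996, 0.001]
contact_force: [1.9, -0.1, 0.1]
opening: 0.88
gripper_force: 0.0
```

Call:
move_arm:
  gripper: [1,1,1,1,1]
  linear:
    - [0,0,-4]
    - [0,0,-3]
    - [0,0,0]
    - [0,0,0]
    - [0,0,0]
  turn:
    - [0,0,0]
    - [0,0,0]
    - [0,0,0]
    - [0,0,0]
    - [0,0,0]

```text
time_s: 22.6
position: [0.6093, -0.0226, 0.1405]
orientation: [-0.001, -0.084, 0.996, 0.0]
contact_force: [0.6, 0.4, -0.2]
opening: 1.0
gripper_force: 0.0
```

Run:
```python
from low import *
c=calibration('wrist');w=camera('wrist');np.save('pics/w10.npy',w)
m=cv2.inRange(cv2.cvtColor(w,cv2.COLOR_RGB2HSV),(5,90,40),(20,255,255))
print('sheet wrist',*rect(c,m,.021))
t=camera('top');np.save('pics/t10.npy',t)
i=w.astype(int);k=(((i[:,:,0]-i[:,:,1])<9)&(i[:,:,1]>150)).astype(np.uint8)*255
n,l,st,ce=cv2.connectedComponentsWithStats(k);print(st[st[:,4]>400].tolist())
go((.515,.2205,.12),2.2)
```

```text
sheet wrist [611.  -22.1 116.6  65.2   9.7] [260.1 172.1]
[[0, 0, 512, 384, 193147], [482, 74, 30, 101, 1533], [297, 145, 28, 68, 946], [209, 146, 17, 83, 726]]
[ 5.13 25.54  1.96] turn [ 0.06 -0.22  7.5 ] shift after turn [ 8.43 24.65  1.91] | t 22.7 [ 0.6087 -0.0226  0.1391]
```

Call:
move_arm:
  gripper: [1,1,1,1,1]
  linear:
    - [0.7,3.7,0]
    - [0.7,3.7,0]
    - [0.7,3.7,0]
    - [0.7,3.7,0]
    - [0.7,3.7,0]
  turn:
    - [0,0,0]
    - [0,0,0]
    - [0,0,0]
    - [0,0,0]
    - [0,0,0]

```text
time_s: 23.12
position: [0.5424, 0.1553, 0.1392]
orientation: [-0.002, -0.084, 0.996, 0.0]
contact_force: [0.6, 0.8, 1.0]
opening: 1.001
gripper_force: 0.0
```

Call:
move_arm:
  gripper: [1,1,1,1,1]
  linear:
    - [0.7,3.7,0]
    - [0.7,3.3,0]
    - [0,0,0]
    - [0,0,0]
    - [0,0,0]
  turn:
    - [0,0,0]
    - [0,0,0]
    - [0,0,3.7]
    - [0,0,3.8]
    - [0,0,0]

```text
time_s: 23.53
position: [0.5174, 0.2214, 0.1394]
orientation: [-0.002, -0.019, 1.0, -0.0]
contact_force: [0.1, -0.2, 0.0]
opening: 1.003
gripper_force: 0.0
```

Call:
move_arm:
  gripper: [1,1]
  linear:
    - [0,0,0]
    - [0,0,0]
  turn:
    - [0,0,0]
    - [0,0,0]

```text
time_s: 23.7
position: [0.5184, 0.2201, 0.1398]
orientation: [-0.001, -0.02, 1.0, 0.0]
contact_force: [0.1, -0.4, -0.2]
opening: 0.999
gripper_force: 0.0
```

Run:
```python
from low import *
c=calibration('wrist');w=camera('wrist');np.save('pics/w11.npy',w)
for th in (120,140,160):
    i=w.astype(int);m=(i[:,:,1]>th).astype(np.uint8)*255
    m[int(300):]=0
    print(th,*rect(c,m,.012))
px=[int(v) for v in proj(c,(.515,.2205,.012))];print(px,[w[px[1]+d,px[0]].tolist() for d in(-60,-40,-20,0,20,40)], w[px[1],px[0]-60].tolist())
go((.515,.2205,.05),2.2)
```

```text
120 [539.2 227.4 244.7  87.8 -87.9] [268.4 197.2]
140 [532.8 218.9  72.5  56.9   2.9] [258.1 185. ]
160 [532.8 219.   70.6  55.1   2.9] [258.1 185.1]
[260, 169] [[80, 77, 72], [114, 111, 97], [124, 122, 112], [170, 168, 166], [170, 170, 166], [171, 167, 166]] [123, 121, 122]
[0.33 0.04 9.  ] turn [ 0.03 -0.12  0.01] shift after turn [0.35 0.05 9.  ] | t 23.75 [0.5185 0.2201 0.14  ]
```

Call:
move_arm:
  gripper: [1,1,1,1,1]
  linear:
    - [0.3,-0.1,2]
    - [0,0,4]
    - [0,0,4]
    - [0,0,3]
    - [0,0,1.5]
  turn:
    - [0,0,-0.6]
    - [0,0,0]
    - [0,0,0]
    - [0,0,0]
    - [0,0,0]

```text
time_s: 24.17
position: [0.5135, 0.2181, -0.0081]
orientation: [-0.003, -0.025, 1.0, -0.001]
contact_force: [-0.3, 0.2, 0.1]
opening: 1.001
gripper_force: 0.0
```

Call:
move_arm:
  gripper: [1,1,1,1]
  linear:
    - [0,0,0.9]
    - [0,0,0.5]
    - [0,0,0]
    - [0,0,0]
  turn:
    - [0,0,0]
    - [0,0,0]
    - [0,0,0]
    - [0,0,0]

```text
time_s: 24.5
position: [0.5161, 0.2202, -0.0176]
orientation: [0.0, -0.024, 1.0, 0.001]
contact_force: [0.6, 0.2, 0.4]
opening: 0.996
gripper_force: 0.0
```

Call:
move_arm:
  gripper: [1,1,1]
  linear:
    - [0,0,0.2]
    - [0,0,0]
    - [0,0,0]
  turn:
    - [0,0,0]
    - [0,0,0]
    - [0,0,0]

```text
time_s: 24.75
position: [0.5159, 0.2202, -0.0197]
orientation: [-0.0, -0.024, 1.0, 0.001]
contact_force: [0.3, 0.4, -1.1]
opening: 0.996
gripper_force: 0.0
```

Call:
move_arm:
  gripper: [1,1,1]
  linear:
    - [0,-0.1,0.2]
    - [0,0,0]
    - [0,0,0]
  turn:
    - [0,0,0]
    - [0,0,0]
    - [0,0,0]

```text
time_s: 25.0
position: [0.5155, 0.2188, -0.0224]
orientation: [-0.001, -0.024, 1.0, 0.0]
contact_force: [-0.1, 0.9, -0.3]
opening: 1.001
gripper_force: 0.0
```

Call:
move_arm:
  gripper: [1,1,1]
  linear:
    - [0,0,0.1]
    - [0,0,0]
    - [0,0,0]
  turn:
    - [0,0,0]
    - [0,0,0]
    - [0,0,0]

```text
time_s: 25.25
position: [0.5154, 0.219, -0.0235]
orientation: [-0.001, -0.024, 1.0, 0.001]
contact_force: [0.9, 0.2, -0.1]
opening: 1.001
gripper_force: 0.0
```

Call:
move_arm:
  gripper: [1,1,1]
  linear:
    - [0,0,0.1]
    - [0,0,0]
    - [0,0,0]
  turn:
    - [0,0,0]
    - [0,0,0]
    - [0,0,0]

```text
time_s: 25.5
position: [0.5154, 0.2189, -0.0245]
orientation: [-0.001, -0.024, 1.0, 0.001]
contact_force: [0.4, 0.6, 0.5]
opening: 0.997
gripper_force: 0.0
```

Call:
move_arm:
  gripper: [1,1,1]
  linear:
    - [0,0,0.1]
    - [0,0,0]
    - [0,0,0]
  turn:
    - [0,0,0]
    - [0,0,0]
    - [0,0,0]

```text
time_s: 25.75
position: [0.5154, 0.2189, -0.0255]
orientation: [-0.001, -0.024, 1.0, 0.001]
contact_force: [0.5, 0.7, 0.1]
opening: 0.998
gripper_force: 0.0
```

Call:
move_arm:
  gripper: [1,1,1]
  linear:
    - [0,0,0.1]
    - [0,0,0]
    - [0,0,0]
  turn:
    - [0,0,0]
    - [0,0,0]
    - [0,0,0]

```text
time_s: 26.0
position: [0.5154, 0.2189, -0.0265]
orientation: [-0.001, -0.024, 1.0, 0.001]
contact_force: [-0.3, 0.2, -0.2]
opening: 0.996
gripper_force: 0.0
```

Call:
move_arm:
  gripper: [-1,-1,-1,-1,-1]
  linear:
    - [0,0,0.1]
    - [0,0,0]
    - [0,0,0]
    - [0,0,0]
    - [0,0,0]
  turn:
    - [0,0,0]
    - [0,0,0]
    - [0,0,0]
    - [0,0,0]
    - [0,0,0]

```text
time_s: 26.42
position: [0.5154, 0.2189, -0.0274]
orientation: [-0.001, -0.024, 1.0, 0.001]
contact_force: [0.8, 0.5, -1.0]
opening: 0.651
gripper_force: 30.1
```

Call:
move_arm:
  gripper: [-1,-1,-1]
  linear:
    - [0,0,0]
    - [0,0,0]
    - [0,0,0]
  turn:
    - [0,0,0]
    - [0,0,0]
    - [0,0,0]

```text
time_s: 26.67
position: [0.5154, 0.2189, -0.0274]
orientation: [-0.001, -0.024, 1.0, 0.001]
contact_force: [-0.2, -0.9, -0.5]
opening: 0.653
gripper_force: 30.0
```

Call:
move_arm:
  gripper: [-1,-1,-1,-1,-1]
  linear:
    - [0,0,-0.5]
    - [0,0,-1.5]
    - [0,0,-3]
    - [0,0,-3.5]
    - [0,0,-3.5]
  turn:
    - [0,0,0]
    - [0,0,0]
    - [0,0,0]
    - [0,0,0]
    - [0,0,0]

```text
time_s: 27.08
position: [0.5147, 0.2183, 0.0936]
orientation: [-0.002, -0.025, 1.0, 0.0]
contact_force: [0.5, 0.6, -1.6]
opening: 0.658
gripper_force: 30.0
```

Call:
move_arm:
  gripper: [-1,-1,-1,-1,-1]
  linear:
    - [0,0,-2]
    - [0,0,0]
    - [0,0,0]
    - [0,0,0]
    - [0,0,0]
  turn:
    - [0,0,0]
    - [0,0,-3.5]
    - [0,0,-3.5]
    - [0,0,0]
    - [0,0,0]

```text
time_s: 27.5
position: [0.5153, 0.2184, 0.1126]
orientation: [-0.001, -0.084, 0.996, 0.0]
contact_force: [-0.5, -0.6, -2.0]
opening: 0.651
gripper_force: 30.0
```

```bash
cat > held.py <<'E'
from low import *
c=calibration('wrist');w=camera('wrist');np.save('pics/w12.npy',w);s=read_state();R=Rt();p=np.array(s["position"]);print(s["opening"],s["gripper_force"])
zt=-.0154  # slab top face in tool z
corn=[proj(c,p+R.apply([a*.055,b*.029,zt])) for a,b in[(1,-1),(1,1),(-1,1),(-1,-1)]];print(np.round(corn,1).tolist())
g=cv2.cvtColor(w,cv2.COLOR_RGB2GRAY).astype(int)
x0=int((corn[0][0]+corn[1][0])/2);y0=int(corn[0][1])
print('col',g[y0-25:y0+15,x0].tolist(),'from',y0-25)
y1=y0+25;xa=int(corn[0][0]);xb=int(corn[1][0]);print('rowL',g[y1,xa-12:xa+18].tolist(),xa-12,'rowR',g[y1,xb-18:xb+12].tolist(),xb-18)
go((.611,-.022,.05),9.7)
E
python3 held.py
```

```text
0.6504822424788256 29.999340176582336
[[201.9, 141.2], [318.8, 141.2], [307.9, 321.9], [212.5, 321.9]]
col [79, 76, 78, 78, 75, 75, 76, 75, 73, 75, 74, 73, 73, 76, 76, 76, 77, 74, 77, 77, 76, 76, 73, 75, 78, 77, 79, 78, 77, 73, 70, 76, 79, 87, 104, 108, 114, 117, 113, 116] from 116
rowL [127, 123, 118, 111, 102, 97, 103, 108, 115, 117, 118, 118, 114, 115, 118, 118, 118, 118, 119, 117, 117, 118, 119, 116, 119, 119, 118, 119, 118, 119] 189 rowR [118, 119, 116, 117, 119, 119, 118, 120, 121, 117, 118, 119, 117, 118, 117, 120, 119, 117, 116, 119, 120, 120, 115, 113, 108, 106, 117, 125, 127, 123] 300
[ -5.4  -25.33   6.21] turn [ 0.06 -0.1  -0.  ] shift after turn [ -5.38 -25.32   6.24] | t 27.55 [0.5153 0.2185 0.1124]
```

Run:
```python
from low import *
c=calibration('wrist');w=np.load('pics/w12.npy');R=Rt();p=np.array(read_state()["position"])
def T(px,z):
    o,v=ray(c,px);o=R.inv().apply(o-p);v=R.inv().apply(v);return (o+v*(z-o[2])/v[2]).round(4)
g=cv2.cvtColor(w,cv2.COLOR_RGB2GRAY).astype(int)
for y in (160,180,200,220,240):
    print(y,g[y,180:212].tolist(),g[y,308:342].tolist())
print([T((260.,149.),z) for z in(-.0394,-.0274)],[T((x,166.),-.0394) for x in(196.,324.)])
print(np.round([proj(c,p+R.apply([a*.055,b*.029,-.0394])) for a,b in[(1,-1),(1,1),(-1,1),(-1,-1)]],1).tolist())
```

```text
160 [128, 125, 127, 126, 128, 127, 118, 102, 84, 75, 79, 76, 75, 79, 92, 104, 114, 118, 117, 119, 116, 118, 117, 116, 118, 116, 115, 117, 117, 118, 116, 118] [116, 117, 122, 121, 117, 117, 119, 117, 117, 119, 119, 120, 118, 120, 116, 115, 112, 108, 115, 124, 125, 126, 115, 114, 111, 110, 106, 93, 89, 88, 86, 85, 84, 78]
180 [128, 130, 128, 128, 131, 133, 131, 128, 130, 131, 134, 128, 133, 127, 114, 100, 104, 108, 118, 116, 117, 119, 120, 117, 118, 119, 121, 118, 119, 119, 117, 117] [119, 119, 119, 121, 121, 121, 118, 121, 118, 117, 120, 120, 119, 118, 112, 110, 107, 124, 129, 131, 131, 131, 131, 131, 128, 130, 132, 129, 129, 128, 129, 128, 128, 130]
200 [135, 135, 134, 134, 133, 134, 134, 134, 134, 132, 132, 133, 131, 133, 132, 123, 110, 104, 109, 114, 116, 118, 118, 118, 119, 120, 120, 120, 119, 117, 118, 121] [117, 119, 119, 119, 120, 121, 117, 120, 120, 117, 116, 117, 117, 115, 107, 108, 122, 130, 131, 132, 130, 131, 131, 132, 131, 132, 136, 132, 133, 128, 130, 133, 131, 131]
220 [133, 131, 132, 130, 132, 134, 130, 130, 129, 130, 130, 132, 130, 128, 132, 132, 127, 110, 100, 108, 113, 119, 117, 119, 118, 120, 119, 119, 118, 117, 120, 118] [118, 119, 121, 119, 119, 118, 117, 116, 118, 120, 118, 116, 113, 107, 109, 130, 133, 132, 130, 135, 132, 134, 134, 133, 132, 130, 134, 132, 135, 132, 130, 131, 132, 133]
240 [42, 36, 26, 25, 24, 34, 56, 71, 73, 75, 74, 73, 77, 76, 75, 73, 76, 77, 76, 87, 101, 110, 114, 116, 115, 118, 119, 120, 116, 117, 118, 119] [119, 117, 120, 121, 115, 118, 116, 118, 116, 117, 112, 110, 99, 78, 78, 82, 80, 80, 80, 80, 79, 76, 79, 78, 82, 78, 52, 24, 25, 28, 31, 36, 52, 64]
[array([ 0.0559, -0.0001, -0.0394]), array([ 0.0535, -0.0001, -0.0274])] [array([ 0.0485, -0.0278, -0.0394]), array([ 0.0485,  0.0276, -0.0394])]
[[192.4, 151.2], [328.2, 151.2], [313.7, 352.3], [206.5, 352.3]]
```

Run:
```python
from low import *
for n in('top','scene'):
    c=calibration(n);im=camera(n);np.save('pics/%s12.npy'%n,im)
    m=cv2.inRange(cv2.cvtColor(im,cv2.COLOR_RGB2HSV),(5,70,60),(20,255,255));k=np.zeros_like(m);px=[int(v) for v in proj(c,(.611,-.022,.021))];k[px[1]-40:px[1]+40,px[0]-45:px[0]+45]=255
    print(n,'sheet',*rect(c,m&k,.021))
c=calibration('scene');im=np.load('pics/s3.npy') if __import__('os').path.exists('pics/s3.npy') else None
if im is not None:
    px=[int(v) for v in proj(c,(.611,-.022,.015))];print('scene low',*whites(im,(px[0]-45,px[1]-40,px[0]+45,px[1]+40),c,.015))
c=calibration('top');print('top low t3',*whites(np.load('pics/t5.npy'),(225,140,290,215),c,.015))
```

```text
top sheet [610.1 -19.3 117.2  65.7  10. ] [257.1 174. ]
scene sheet [611.8 -25.7 117.1  66.4   9.8] [273.7 225.8]
scene low [600.6 -20.3 167.6 117.6   9.6] [271.3 221.8]
top low t3 [611.  -20.4 107.8  56.3  10.6] [257.5 174.1]
```

Call:
move_arm:
  gripper: [-1,-1,-1,-1,-1]
  linear:
    - [-0.4,-1.8,0]
    - [-0.8,-3.6,0]
    - [-0.8,-3.6,0]
    - [-0.8,-3.6,0]
    - [-0.8,-3.6,0]
  turn:
    - [0,0,0]
    - [0,0,0]
    - [0,0,0]
    - [0,0,0]
    - [0,0,0]

```text
time_s: 28.07
position: [0.5788, 0.0637, 0.112]
orientation: [-0.001, -0.085, 0.996, 0.0]
contact_force: [0.7, -0.1, -0.9]
opening: 0.651
gripper_force: 30.0
```

Call:
move_arm:
  gripper: [-1,-1,-1,-1,-1]
  linear:
    - [-0.8,-3.6,0]
    - [-0.8,-3.6,0]
    - [-0.3,-2,2]
    - [0,0,3]
    - [0,0,2.5]
  turn:
    - [0,0,0]
    - [0,0,0]
    - [0,0,0]
    - [0,0,0]
    - [0,0,0]

```text
time_s: 28.48
position: [0.6132, -0.0251, 0.0356]
orientation: [-0.001, -0.083, 0.997, -0.0]
contact_force: [-0.2, 0.3, -1.6]
opening: 0.65
gripper_force: 30.0
```

Call:
move_arm:
  gripper: [-1,-1,-1,-1]
  linear:
    - [0,0,0.5]
    - [0,0,0]
    - [0,0,0]
    - [0,0,0]
  turn:
    - [0,0,0]
    - [0,0,0]
    - [0,0,0]
    - [0,0,0]

```text
time_s: 28.82
position: [0.6141, -0.0211, 0.0338]
orientation: [0.001, -0.086, 0.996, 0.001]
contact_force: [-0.5, -0.7, -1.1]
opening: 0.656
gripper_force: 30.0
```

Run:
```python
from low import *
go((.6128,-.0228,-.0064),9.9);print(read_state()["opening"])
```

```text
[ 0.17 -0.15  4.02] turn [ 0.08  0.09 -0.07] shift after turn [ 0.16 -0.14  4.02] | t 28.82 [ 0.6141 -0.0211  0.0338]
0.6558053930326269
```

Call:
move_arm:
  gripper: [-1,-1,-1,-1,-1]
  linear:
    - [0.1,-0.1,1.5]
    - [0,0,1.2]
    - [0,0,0.6]
    - [0,0,0]
    - [0,0,0]
  turn:
    - [0,0,0]
    - [0,0,0]
    - [0,0,0]
    - [0,0,0]
    - [0,0,0]

```text
time_s: 29.23
position: [0.6121, -0.023, -0.0007]
orientation: [-0.001, -0.085, 0.996, 0.001]
contact_force: [-0.5, -0.2, -1.2]
opening: 0.654
gripper_force: 30.0
```

Run:
```python
from low import *
go((.6128,-.0228,-.0064),9.9);print(read_state()["opening"])
```

```text
[-0.07  0.    0.57] turn [ 0.08 -0.07 -0.09] shift after turn [-0.07  0.    0.57] | t 29.23 [ 0.6121 -0.023  -0.0007]
0.6544945359303147
```

Call:
move_arm:
  gripper: [-1,-1,-1,-1]
  linear:
    - [0,0,0.3]
    - [0,0,0.1]
    - [0,0,0]
    - [0,0,0]
  turn:
    - [0,0,0]
    - [0,0,0]
    - [0,0,0]
    - [0,0,0]

```text
time_s: 29.57
position: [0.6122, -0.0232, -0.0046]
orientation: [-0.0, -0.085, 0.996, 0.001]
contact_force: [0.1, -0.2, -1.3]
opening: 0.651
gripper_force: 30.0
```

Call:
move_arm:
  gripper: [-1,-1,-1]
  linear:
    - [0,0,0.1]
    - [0,0,0]
    - [0,0,0]
  turn:
    - [0,0,0]
    - [0,0,0]
    - [0,0,0]

```text
time_s: 29.82
position: [0.612, -0.0232, -0.0058]
orientation: [-0.001, -0.085, 0.996, 0.001]
contact_force: [-0.2, 0.4, -0.3]
opening: 0.653
gripper_force: 30.0
```

Call:
move_arm:
  gripper: [-1,-1,-1]
  linear:
    - [0,0,0.1]
    - [0,0,0]
    - [0,0,0]
  turn:
    - [0,0,0]
    - [0,0,0]
    - [0,0,0]

```text
time_s: 30.07
position: [0.6122, -0.0232, -0.0064]
orientation: [-0.0, -0.085, 0.996, 0.001]
contact_force: [-1.1, -0.3, 2.2]
opening: 0.653
gripper_force: 30.0
```

Call:
move_arm:
  gripper: [0.5,0.5,0.5,0.5,0.5]
  linear:
    - [0,0,0]
    - [0,0,0]
    - [0,0,0]
    - [0,0,0]
    - [0,0,-0.5]
  turn:
    - [0,0,0]
    - [0,0,0]
    - [0,0,0]
    - [0,0,0]
    - [0,0,0]

```text
time_s: 30.48
position: [0.6113, -0.0233, -0.0025]
orientation: [-0.001, -0.085, 0.996, 0.001]
contact_force: [-0.1, 0.1, 0.2]
opening: 0.747
gripper_force: 0.0
```

Call:
move_arm:
  gripper: [0.5,1,1,1,1]
  linear:
    - [0,0,-1.5]
    - [0,0,-3]
    - [0,0,-4]
    - [0,0,-4]
    - [0,0,-3]
  turn:
    - [0,0,0]
    - [0,0,0]
    - [0,0,0]
    - [0,0,0]
    - [0,0,0]

```text
time_s: 30.9
position: [0.6131, -0.0226, 0.1577]
orientation: [0.001, -0.086, 0.996, 0.001]
contact_force: [-0.6, -0.3, 0.6]
opening: 0.994
gripper_force: 0.0
```

Call:
move_arm:
  gripper: [1,1,1]
  linear:
    - [0,0,0]
    - [0,0,0]
    - [0,0,0]
  turn:
    - [0,0,0]
    - [0,0,0]
    - [0,0,0]

```text
time_s: 31.15
position: [0.6118, -0.0237, 0.1535]
orientation: [-0.001, -0.085, 0.996, 0.0]
contact_force: [-0.1, -0.1, -0.6]
opening: 1.0
gripper_force: 0.0
```

Run:
```python
from low import *
c=calibration('wrist');w=camera('wrist');np.save('pics/w14.npy',w)
b=cv2.cvtColor(w,cv2.COLOR_RGB2HSV);px=[int(v) for v in proj(c,(.612,-.023,.033))]
m=cv2.inRange(b,(5,90,40),(20,255,255));print('sheet',*rect(c,m,.021))
print(px,w[px[1],px[0]],[w[px[1],px[0]+d].tolist() for d in(-60,-40,-20,20,40,60)])
for tol in(25,35): print('slab',*rect(c,flood(w,px,tol),.033))
go((.4529,-.2208,.14),-5.6)
```

```text
sheet [610.6 -21.6 116.2  64.9   9.9] [280.4 147.3]
[260, 174] [167 166 163] [[123, 122, 120], [152, 145, 143], [166, 164, 162], [167, 165, 162], [159, 152, 149], [152, 145, 143]]
slab [627.8 -20.7  75.3  55.3   9.8] [260.2 189.1]
slab [627.9 -20.4  77.4  56.4  10.1] [260.3 189.4]
[ 18.96 -16.72   1.3 ] turn [ 0.03 -0.18 15.4 ] shift after turn [ 13.84 -21.16   1.26] | t 31.2 [ 0.6113 -0.0238  0.1526]
```

Call:
move_arm:
  gripper: [1,1,1,1,1]
  linear:
    - [2.7,-2.4,0]
    - [2.7,-2.4,0]
    - [2.7,-2.4,0]
    - [2.7,-2.4,0]
    - [2.7,-2.4,0]
  turn:
    - [0,0,0]
    - [0,0,0]
    - [0,0,0]
    - [0,0,0]
    - [0,0,0]

```text
time_s: 31.62
position: [0.4972, -0.1655, 0.1518]
orientation: [-0.002, -0.086, 0.996, 0.001]
contact_force: [0.2, -0.7, -0.6]
opening: 1.002
gripper_force: 0.0
```

Call:
move_arm:
  gripper: [1,1,1,1,1]
  linear:
    - [2.7,-2.4,0]
    - [2.7,-2.4,0]
    - [0,0,0]
    - [0,0,0]
    - [0,0,0]
  turn:
    - [0,0,0]
    - [0,0,0]
    - [0,0,5.1]
    - [0,0,5.1]
    - [0,0,5.1]

```text
time_s: 32.03
position: [0.4528, -0.2218, 0.1519]
orientation: [-0.002, 0.051, 0.999, 0.001]
contact_force: [-0.3, -0.1, -0.0]
opening: 1.0
gripper_force: 0.0
```

Call:
move_arm:
  gripper: [1,1,1]
  linear:
    - [0,0,0]
    - [0,0,0]
    - [0,0,0]
  turn:
    - [0,0,0]
    - [0,0,0]
    - [0,0,0]

```text
time_s: 32.28
position: [0.4542, -0.2207, 0.1525]
orientation: [-0.001, 0.047, 0.999, 0.001]
contact_force: [-0.3, 0.0, 1.2]
opening: 1.001
gripper_force: 0.0
```

Run:
```python
from low import *
c=calibration('wrist');w=camera('wrist');np.save('pics/w15.npy',w)
cv2.imwrite('pics/w15.png',cv2.resize(w,(768,576))[:,:,::-1])
go((.4529,-.2208,.14),-5.6)
```

```text
[ 0.14 -0.03  1.27] turn [ 0.08 -0.14  0.23] shift after turn [ 0.14 -0.03  1.27] | t 32.33 [ 0.4543 -0.2207  0.1527]
```

View pics/w15.png

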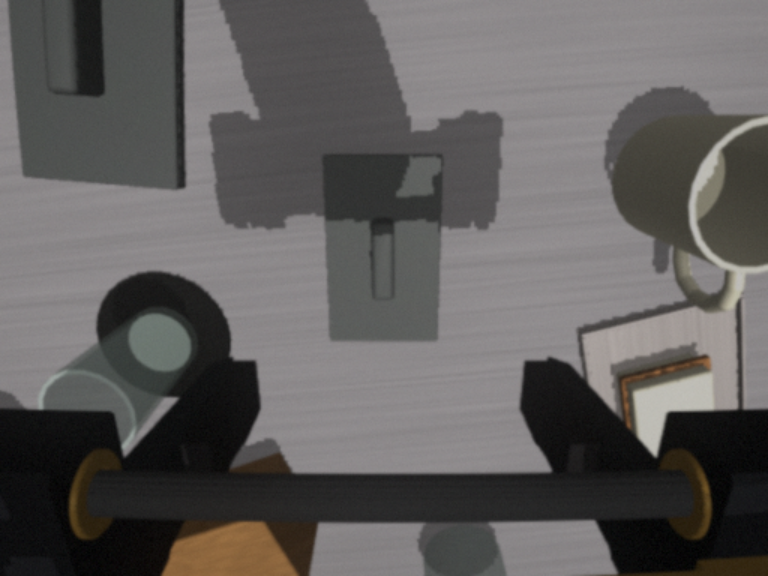

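The view shows the lid's corners at (323,154), (442,154), (438,340) and (331,340), with its bar at x 371-394, rows 222-298. The tumbler stands mid-mat, its foot at (160,342) against a mat centre of (163,334). The slab on the cork is at right.

Run:
```python
from low import *
c=calibration('wrist')
A=lambda x,y,z:at(c,((x-.25)/1.5,(y-.25)/1.5),z)
t=[A(x,y,.010) for x,y in[(323,154),(442,154),(438,340),(331,340)]]
print('lid',np.round(sum(t)/4,4),[round(np.linalg.norm(t[i]-t[i-1])*1000,1) for i in range(4)],[np.degrees(np.arctan2(*v[[1,0]])).round(1) for v in(t[2]-t[1],t[3]-t[0])])
b=[A(x,y,.034) for x,y in[(372,222),(394,222),(394,298),(372,298)]];print('bar',np.round(sum(b)/4,4),[round(np.linalg.norm(b[i]-b[i-1])*1000,1) for i in range(4)])
print('foot',A(160,342,.004),'mat',A(163,334,.004))
L=np.round(sum(t)/4,4);go((L[0],L[1],-.012),-5.9)
```

```text
lid [ 0.4535 -0.2248  0.01  ] [np.float64(127.7), np.float64(74.9), np.float64(127.7), np.float64(75.8)] [np.float64(-4.8), np.float64(-5.2)]
bar [ 0.4528 -0.2248  0.034 ] [np.float64(48.8), np.float64(13.3), np.float64(48.8), np.float64(14.0)]
foot [ 0.50654541 -0.39457489  0.004     ] mat [ 0.50047692 -0.390755    0.004     ]
[ 0.   -0.44 16.47] turn [ 0.08 -0.14  0.53] shift after turn [ 0.04 -0.42 16.47] | t 32.33 [ 0.4543 -0.2207  0.1527]
```

Call:
move_arm:
  gripper: [1,1,1,1,1]
  linear:
    - [0.1,-0.4,2]
    - [0,0,3.5]
    - [0,0,4]
    - [0,0,3.5]
    - [0,0,2]
  turn:
    - [0,0,-0.3]
    - [0,0,0]
    - [0,0,0]
    - [0,0,0]
    - [0,0,0]

```text
time_s: 32.75
position: [0.4514, -0.2239, -0.0]
orientation: [-0.003, 0.044, 0.999, 0.001]
contact_force: [0.1, -0.9, 0.2]
opening: 0.997
gripper_force: 0.0
```

Call:
move_arm:
  gripper: [1,1,1,1]
  linear:
    - [0,0,1]
    - [0,0,0.5]
    - [0,0,0]
    - [0,0,0]
  turn:
    - [0,0,0]
    - [0,0,0]
    - [0,0,0]
    - [0,0,0]

```text
time_s: 33.08
position: [0.4534, -0.2246, -0.0116]
orientation: [-0.0, 0.045, 0.999, 0.001]
contact_force: [1.5, -0.4, -0.1]
opening: 0.994
gripper_force: 0.0
```

Call:
move_arm:
  gripper: [-1,-1,-1,-1,-1]
  linear:
    - [0,0,0]
    - [0,0,0]
    - [0,0,0]
    - [0,0,0]
    - [0,0,0]
  turn:
    - [0,0,0]
    - [0,0,0]
    - [0,0,0]
    - [0,0,0]
    - [0,0,0]

```text
time_s: 33.5
position: [0.4532, -0.225, -0.0114]
orientation: [-0.0, 0.046, 0.999, 0.0]
contact_force: [-0.2, 0.9, 0.6]
opening: 0.644
gripper_force: 0.0
```

Call:
move_arm:
  gripper: [-1,-1,-1,-1,-1]
  linear:
    - [0,0,0]
    - [0,0,0]
    - [0,0,0]
    - [0,0,0]
    - [0,0,0]
  turn:
    - [0,0,0]
    - [0,0,0]
    - [0,0,0]
    - [0,0,0]
    - [0,0,0]

```text
time_s: 33.92
position: [0.453, -0.2247, -0.0119]
orientation: [-0.001, 0.045, 0.999, 0.001]
contact_force: [-0.4, -0.2, -0.3]
opening: 0.267
gripper_force: 0.0
```

Call:
move_arm:
  gripper: [-1,-1,-1,-1,-1]
  linear:
    - [0,0,0]
    - [0,0,0]
    - [0,0,0]
    - [0,0,0]
    - [0,0,0]
  turn:
    - [0,0,0]
    - [0,0,0]
    - [0,0,0]
    - [0,0,0]
    - [0,0,0]

```text
time_s: 34.33
position: [0.453, -0.2247, -0.0118]
orientation: [-0.001, 0.045, 0.999, 0.001]
contact_force: [-0.1, 0.9, -0.9]
opening: 0.154
gripper_force: 30.0
```

Call:
move_arm:
  gripper: [-1,-1,-1,-1,-1]
  linear:
    - [0,0,-0.5]
    - [0,0,-2]
    - [0,0,-3.5]
    - [0,0,-3.5]
    - [0,0,-2.5]
  turn:
    - [0,0,0]
    - [0,0,0]
    - [0,0,0]
    - [0,0,0]
    - [0,0,0]

```text
time_s: 34.75
position: [0.4533, -0.2247, 0.1108]
orientation: [-0.0, 0.045, 0.999, 0.001]
contact_force: [1.0, -1.4, -1.3]
opening: 0.159
gripper_force: 30.0
```

Call:
move_arm:
  gripper: [-1,-1,-1,-1,-1]
  linear:
    - [0,0,0]
    - [0,0,0]
    - [0,0,0]
    - [-1.6,1.4,0]
    - [-2.4,2.1,0]
  turn:
    - [0,0,-5]
    - [0,0,-5]
    - [0,0,-5]
    - [0,0,0]
    - [0,0,0]

```text
time_s: 35.17
position: [0.4839, -0.187, 0.108]
orientation: [-0.003, -0.082, 0.997, -0.001]
contact_force: [0.2, -1.0, -0.1]
opening: 0.153
gripper_force: 30.0
```

Call:
move_arm:
  gripper: [-1,-1,-1,-1,-1]
  linear:
    - [-2.4,2.1,0]
    - [-2.4,2.1,0]
    - [-2.4,2.1,0]
    - [-2.4,2.1,0]
    - [-2.4,2.1,0]
  turn:
    - [0,0,0]
    - [0,0,0]
    - [0,0,0]
    - [0,0,0]
    - [0,0,0]

```text
time_s: 35.58
position: [0.5873, -0.0585, 0.1084]
orientation: [-0.001, -0.085, 0.996, 0.001]
contact_force: [0.7, -0.7, -1.2]
opening: 0.156
gripper_force: 30.0
```

Call:
move_arm:
  gripper: [-1,-1,-1,-1,-1]
  linear:
    - [-2,1.8,0]
    - [-1,1.1,0]
    - [0,0,0]
    - [0,0,0]
    - [0,0,0]
  turn:
    - [0,0,0]
    - [0,0,0]
    - [0,0,0]
    - [0,0,0]
    - [0,0,0]

```text
time_s: 36.0
position: [0.6101, -0.0287, 0.1078]
orientation: [-0.002, -0.084, 0.996, -0.001]
contact_force: [-0.9, -0.7, -0.6]
opening: 0.151
gripper_force: 30.0
```

Run:
```python
from low import *
go((.612,-.0232,.0152),9.9);s=read_state();print(s["opening"],s["gripper_force"])
c=calibration('wrist');w=camera('wrist');np.save('pics/w16.npy',w);R=Rt();p=np.array(s["position"])
print(np.round([proj(c,p+R.apply([a*.064,b*.038,-.022])) for a,b in[(1,-1),(1,1),(-1,1),(-1,-1)]],1).tolist())
m=flood(w,[int(v) for v in proj(c,p+R.apply([.045,.02,-.022]))],18);cnt=max(cv2.findContours(m,0,2)[0],key=cv2.contourArea);print(cv2.approxPolyDP(cnt,5,True)[:,0].tolist())
```

```text
[-0.31  0.51  9.26] turn [-0.05 -0.21 -0.21] shift after turn [-0.28  0.5   9.26] | t 36.0 [ 0.6101 -0.0287  0.1078]
0.15144548483645173 29.99935358762741
[[179.4, 124.8], [341.2, 124.9], [323.3, 341.6], [196.6, 341.5]]
[[181, 128], [192, 275], [202, 275], [219, 241], [245, 238], [243, 316], [277, 315], [275, 239], [301, 241], [319, 276], [386, 276], [324, 274], [337, 126]]
```

Call:
move_arm:
  gripper: [-1,-1,-1,-1,-1]
  linear:
    - [-0.3,0.5,1]
    - [0,0,2.5]
    - [0,0,2.5]
    - [0,0,1.5]
    - [0,0,0.5]
  turn:
    - [0,0,-0.2]
    - [0,0,0]
    - [0,0,0]
    - [0,0,0]
    - [0,0,0]

```text
time_s: 36.47
position: [0.611, -0.0218, 0.025]
orientation: [-0.003, -0.087, 0.996, 0.0]
contact_force: [0.2, -0.8, -0.0]
opening: 0.156
gripper_force: 30.0
```

Call:
move_arm:
  gripper: [-1,-1,-1]
  linear:
    - [0,0,0]
    - [0,0,0]
    - [0,0,0]
  turn:
    - [0,0,0]
    - [0,0,0]
    - [0,0,0]

```text
time_s: 36.72
position: [0.6145, -0.0205, 0.0292]
orientation: [0.0, -0.087, 0.996, 0.001]
contact_force: [0.6, 0.9, -1.0]
opening: 0.158
gripper_force: 30.0
```

Run:
```python
from low import *
go((.612,-.0232,.0152),9.9);s=read_state();print(s["opening"],s["contact_force"])
```

```text
[ 0.29 -0.23  1.4 ] turn [0.07 0.05 0.07] shift after turn [ 0.29 -0.23  1.4 ] | t 36.72 [ 0.6145 -0.0205  0.0292]
0.1575922073985897 [ 0.55925917  0.94610459 -0.97843519]
```

Call:
move_arm:
  gripper: [-1,-1,-1,-1]
  linear:
    - [0.3,-0.2,0]
    - [0,0,0.5]
    - [0,0,0]
    - [0,0,0]
  turn:
    - [0,0,0]
    - [0,0,0]
    - [0,0,0]
    - [0,0,0]

```text
time_s: 37.05
position: [0.6109, -0.0232, 0.0232]
orientation: [-0.001, -0.087, 0.996, 0.0]
contact_force: [0.4, -0.5, -1.0]
opening: 0.154
gripper_force: 30.0
```

Call:
move_arm:
  gripper: [-1,-1,-1,-1]
  linear:
    - [0,0,0.3]
    - [0,0,0.3]
    - [0,0,0.1]
    - [0,0,0]
  turn:
    - [0,0,0]
    - [0,0,0]
    - [0,0,0]
    - [0,0,0]

```text
time_s: 37.38
position: [0.6107, -0.0229, 0.0157]
orientation: [-0.001, -0.087, 0.996, 0.001]
contact_force: [-0.2, 0.7, -0.5]
opening: 0.154
gripper_force: 30.0
```

Call:
move_arm:
  gripper: [-1,-1,-1]
  linear:
    - [0,0,0.1]
    - [0,0,0]
    - [0,0,0]
  turn:
    - [0,0,0]
    - [0,0,0]
    - [0,0,0]

```text
time_s: 37.63
position: [0.6111, -0.0229, 0.0152]
orientation: [-0.0, -0.087, 0.996, 0.001]
contact_force: [0.2, 0.3, -0.4]
opening: 0.155
gripper_force: 30.0
```

Call:
move_arm:
  gripper: [-1,-1,-1]
  linear:
    - [0,0,0.1]
    - [0,0,0]
    - [0,0,0]
  turn:
    - [0,0,0]
    - [0,0,0]
    - [0,0,0]

```text
time_s: 37.88
position: [0.6111, -0.0229, 0.0152]
orientation: [-0.0, -0.087, 0.996, 0.0]
contact_force: [-1.0, 0.6, 7.1]
opening: 0.154
gripper_force: 30.0
```

Contact came at exactly the expected height, so I release, rise and check.

Call:
move_arm:
  gripper: [-0.3,-0.3,-0.3,-0.3,-0.3]
  linear:
    - [0,0,0]
    - [0,0,0]
    - [0,0,0]
    - [0,0,0]
    - [0,0,-0.5]
  turn:
    - [0,0,0]
    - [0,0,0]
    - [0,0,0]
    - [0,0,0]
    - [0,0,0]

```text
time_s: 38.3
position: [0.6103, -0.0231, 0.0184]
orientation: [-0.001, -0.087, 0.996, 0.001]
contact_force: [-0.1, -0.3, 0.9]
opening: 0.35
gripper_force: 0.0
```

Call:
move_arm:
  gripper: [-0.3,-0.3,-0.3,-0.3,-0.3]
  linear:
    - [0,0,-1.5]
    - [0,0,-3]
    - [0,0,-4]
    - [0,0,-4]
    - [0,0,-3]
  turn:
    - [0,0,0]
    - [0,0,0]
    - [0,0,0]
    - [0,0,0]
    - [0,0,0]

```text
time_s: 38.72
position: [0.6119, -0.0226, 0.1776]
orientation: [0.001, -0.087, 0.996, 0.001]
contact_force: [0.5, -0.0, -0.2]
opening: 0.353
gripper_force: 0.0
```

Call:
move_arm:
  gripper: [-0.3,-0.3,-0.3,-0.3,-0.3]
  linear:
    - [0,3.5,0]
    - [0,3.5,0]
    - [0,3.5,0]
    - [0,3.5,0]
    - [0,3,0]
  turn:
    - [0,0,0]
    - [0,0,0]
    - [0,0,0]
    - [0,0,0]
    - [0,0,0]

```text
time_s: 39.13
position: [0.5809, 0.147, 0.1751]
orientation: [-0.0, -0.088, 0.996, 0.001]
contact_force: [-0.4, -0.1, -1.1]
opening: 0.355
gripper_force: 0.0
```

Call:
move_arm:
  gripper: [-0.3,-0.3,-0.3]
  linear:
    - [0,0,0]
    - [0,0,0]
    - [0,0,0]
  turn:
    - [0,0,0]
    - [0,0,0]
    - [0,0,0]

```text
time_s: 39.38
position: [0.5818, 0.1434, 0.1744]
orientation: [-0.001, -0.087, 0.996, -0.0]
contact_force: [-0.5, -0.5, -0.4]
opening: 0.355
gripper_force: 0.0
```

Run:
```python
from low import *
for n,z in(('scene',.037),('top',.037)):
    c=calibration(n);im=camera(n);np.save('pics/%s_end.npy'%n,im)
    y=np.radians(9.9);u=np.array([np.cos(y),np.sin(y)]);v=np.array([-u[1],u[0]]);q=np.array([.611,-.023])+.045*u-.022*v
    s=[int(round(a)) for a in proj(c,(q[0],q[1],z))];print(n,im[s[1],s[0]],*[rect(c,flood(im,s,t),z)[0] for t in(14,22)])
    for nm,g in(('tumbler',(.503,-.39,.1)),):print(nm,np.round(proj(c,g)))
t=camera('top');c=calibration('top')
m=cv2.inRange(cv2.cvtColor(t,cv2.COLOR_RGB2GRAY),0,45);m[:,:330]=0;m[:190]=0;m[235:]=0;m[:,405:]=0;print('mat',*rect(c,m,.004))
print(read_state()["contact_force"],read_state()["position"])
```

```text
scene [94 96 97] [613.6 -25.6 126.   72.7   9.3] [614.7 -33.5 128.   90.5   9.5]
tumbler [154. 295.]
top [102 101 103] [609.3 -20.1 134.1  73.4   9.8] [607.6 -20.  143.2  75.3   9.6]
tumbler [377. 209.]
mat [ 500.2 -383.4   96.6   83.7   13.2] [366.3 210.6]
[-0.31250871 -0.95627125  0.41671668] [0.58214699 0.14218289 0.17421   ]
```

```bash
python3 -c "
from rig import *
print(close_job())"
```

```text
the job is handed in; nothing more can be done
None
```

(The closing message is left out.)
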